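# Put the button dies back in their tray

### The job

The button press is finished for the day: put its four button dies, the steel cylinders with a hollow in the top, back in the die tray, each one upright and right down in the well drilled for its size. Leave the two eyelet dies, the similar ones with a pin standing up in the middle, where they stand on the bench.

Things in the scene. Friction and masses are not known exactly. Their poses are not given: they have to be found in the camera images.
- die_24_mid (a point): button die: dark steel cylinder 24 mm across, 48 mm high, a bright hollow (17 mm wide, 11 mm deep) in its top, foot tapered over 4 mm; loose, upright on the bench. Point: its centre, 24 mm up; z up. Dies stand 74 mm or more apart; those on the right are in a row along y, before a chest drawer open to x = 0.64 (y < 0.15, 88 to 145 mm up): there keep the gripper's long side along y
- die_32_mid (a point): button die: dark steel cylinder 32 mm across, 48 mm high, a bright hollow (25 mm wide, 11 mm deep) in its top, foot tapered over 4 mm; loose, upright on the bench. Point: its centre, 24 mm up; z up. Dies stand 74 mm or more apart; those on the right are in a row along y, before a chest drawer open to x = 0.64 (y < 0.15, 88 to 145 mm up): there keep the gripper's long side along y
- die_40_mid (a point): button die: dark steel cylinder 40 mm across, 48 mm high, a bright hollow (33 mm wide, 11 mm deep) in its top, foot tapered over 4 mm; loose, upright on the bench. Point: its centre, 24 mm up; z up. Dies stand 74 mm or more apart; those on the right are in a row along y, before a chest drawer open to x = 0.64 (y < 0.15, 88 to 145 mm up): there keep the gripper's long side along y
- die_48_mid (a point): button die: dark steel cylinder 48 mm across, 48 mm high, a bright hollow (41 mm wide, 11 mm deep) in its top, foot tapered over 4 mm; loose, upright on the bench. Point: its centre, 24 mm up; z up. Dies stand 74 mm or more apart; those on the right are in a row along y, before a chest drawer open to x = 0.64 (y < 0.15, 88 to 145 mm up): there keep the gripper's long side along y
- block_24_floor (a point): the 24 mm block: hardwood, 70 x 70 x 30 mm, with one round well 31 mm wide and 15 mm deep in its middle, for the 24 mm die. The four blocks fill a low fixed plywood tray two by two (71 mm from well to well, side by side, any order), tops 38 mm above the bench, 4 mm above the tray's walls. The point is the centre of the well's floor, 23 mm above the bench; z up, x and y along the block's sides
- block_32_floor (a point): the 32 mm block: hardwood, 70 x 70 x 30 mm, with one round well 39 mm wide and 15 mm deep in its middle, for the 32 mm die. The four blocks fill a low fixed plywood tray two by two (71 mm from well to well, side by side, any order), tops 38 mm above the bench, 4 mm above the tray's walls. The point is the centre of the well's floor, 23 mm above the bench; z up, x and y along the block's sides
- block_40_floor (a point): the 40 mm block: hardwood, 70 x 70 x 30 mm, with one round well 47 mm wide and 15 mm deep in its middle, for the 40 mm die. The four blocks fill a low fixed plywood tray two by two (71 mm from well to well, side by side, any order), tops 38 mm above the bench, 4 mm above the tray's walls. The point is the centre of the well's floor, 23 mm above the bench; z up, x and y along the block's sides
- block_48_floor (a point): the 48 mm block: hardwood, 70 x 70 x 30 mm, with one round well 55 mm wide and 15 mm deep in its middle, for the 48 mm die. The four blocks fill a low fixed plywood tray two by two (71 mm from well to well, side by side, any order), tops 38 mm above the bench, 4 mm above the tray's walls. The point is the centre of the well's floor, 23 mm above the bench; z up, x and y along the block's sides
- eyelet_die_32_mid (a point): eyelet die, a look-alike that does not belong: solid dark steel cylinder 32 mm across with a bright, 11 mm thick, 16 mm tall pin standing up from the middle of its top and no hollow; 36 mm high, 52 mm with the pin; loose on the bench. The point is the centre of the cylinder, 18 mm above its underside
- eyelet_die_40_mid (a point): eyelet die, a look-alike that does not belong: solid dark steel cylinder 40 mm across with a bright, 11 mm thick, 16 mm tall pin standing up from the middle of its top and no hollow; 36 mm high, 52 mm with the pin; loose on the bench. The point is the centre of the cylinder, 18 mm above its underside
Not all that is in view belongs to the job. What is shaped like the part that bears die_48_mid but green or yellow is not meant.

How it is judged:
By the outcome, as a careful person would: the job done as asked, in the order asked, and still so for the second after the job is handed in, with the robot touching nothing.
It also fails if it takes over 99 s, if anything falls off the work surface, if the arm or the gripper's body presses on something with over 40 N, if the wrist force passes 120 N, or if a joint passes its speed limit or range.

### The arm

A 6-joint arm with a two-finger parallel gripper is mounted at the origin on a cart in front of the work surface, level with it; the furniture and walls round the work are solid. World frame = base frame: x ahead of the robot, y to its left, z up, the work surface at z = 0. Lengths are in m, angles in rad, forces in N, time in s.
With the tool pointing down it reaches from about 0.425 to 0.95 m from the base axis. Payload 3.5 kg.
Tool frame: the origin (TCP) lies on the mounting face of the last link; the fingertips stand 173 mm ahead of it and the grasp point (between the pads) lies 155 mm ahead of it; z points along the fingers, x is the direction in which the jaws open and shut, and the axes are right-handed (so a half turn about z gives the same grasp; the last joint's range is limited). The gripper opens to 85 mm and grips with 20 to 120 N. Pads are 22 mm wide; open, the fingers measure 114 mm over their backs; the gripper's body (76 mm by 85 mm) begins 54 mm behind the grasp point. The pads swing forward as they close: fully open they stand 13 mm farther back than shut.
Start: joints at [1.193, 0.286, 1.577, -0, 1.279, -0.15], TCP at [0.152, 0.658, 0.405] pointing down, gripper open.
Joint ranges: [-2.77, 2.77], [-0.9, 2.22], [0.21, 2.48], [-1.53, 4.67], [0.24, 2.81], [-2.84, 2.84]. Speed limits (rad/s): [2.79, 2.79, 3.14, 3.14, 3.14, 3.14].

### API

Orientations are given as a unit quaternion [x, y, z, w].
In Python, from plant import get_state, read_camera, sign_off gives the robot as it stands.
- The arm moves only by the shell command python3 -m jog 'ROWS' [FORCE]. ROWS is JSON, a list of rows, each an object of numbers: "grip": the closure, from 0 (fully open) to 1 (shut); "x", "y", "z": the shift along the tool's x, y, z in mm; "rx", "ry", "rz": the turn, a rotation vector about the tool's x, y, z in degrees. A call has 1 to 8 rows; each row shifts and turns the commanded pose from where the row before left it, along the tool's axes as they then stand; what a row does not reach is not made up. A row lasts 1/12 s, in which the tool goes at most 41.7 mm and 7.16 degrees, less where a joint would pass 70% of its speed; a pose out of reach is approached as far as the arm can. A call with a gripper value outside its range is refused whole. The fingers move at their own pace and stop on an object; FORCE is the grip in N (left out, the last holds). Time passes only in rows, so rows that do not move let the fingers close. It gives the time, the measured TCP pose, the force and the opening at its end, in the units of the state.
- get_state(): the state, without advancing time (a new reading comes with each control period).
- read_camera(name): name is "scene" or "top" or "wrist"; returns a dict with "frame" (480x640x3 uint8, red, green, blue), "intrinsics" (3x3 intrinsics, pixels), "k1" (the pictures are not rectified: a ray, as slopes to the right and down, at radius r is drawn at 1 + k1 r^2 times it, then the intrinsics apply), "R" (3x3) and "t" (3): a world point X has camera coordinates R X + t. Camera axes: x right, y down, z forward; pixel columns grow to the right and rows downward; lengths in m; the calibration is good to about 2 mm. A picture is of the moment at which its call begins. There is no depth.
- sign_off(): hands the job in, once; it reports no verdict.
The state is a dict: "time": time; "qpos": joint angles; "dq": joint speeds; "joint_efforts": joint torques, N m; "eef_pos": TCP position; "tcp_rot": TCP orientation; "contact_force": force on the tool from outside, world axes, zero at the start; "wrist_torque": the same for the moment, N m; "opening": opening from 0.0 (shut) to 1.0 (fully open).
Only numpy, scipy, OpenCV 4.12 (cv2) and the standard library are available. Lean on these libraries where they do the work, as an engineer would, in place of code of your own. Each camera call takes 0.05 s, during which the arm holds its last target.

## Working session

There is one attempt and no reset: what is moved stays moved. The work goes in short steps, Python scripts to look and compute and a shell command to move; the robot and the scene stay as the last step left them, time stands still between calls to the robot, and variables do not carry over. Pictures are saved under pics/ and viewed, and the job is handed in when it is done.

```bash
ls; mkdir -p pics; cat > h.py <<'E'
import numpy as np, cv2
from plant import get_state, read_camera
def snap(n,f):
    c=read_camera(n); cv2.imwrite('pics/'+f,c['frame'][:,:,::-1]); np.savez(f'pics/{f}.npz',**c); return c
def load(f):
    return dict(np.load(f'pics/{f}.npz'))
def ray(c,u,v):
    K=c['intrinsics'];k=float(c['k1'])
    d=np.array([(u-K[0,2])/K[0,0],(v-K[1,2])/K[1,1]])
    p=d.copy()
    for _ in range(30): p=d/(1+k*(p@p))
    R=c['R'];return -R.T@c['t'], R.T@np.array([p[0],p[1],1])
def plane(c,u,v,z):
    o,d=ray(c,u,v); return o+d*(z-o[2])/d[2]
def proj(c,X):
    q=c['R']@np.array(X)+c['t'];p=q[:2]/q[2];p=p*(1+float(c['k1'])*(p@p));K=c['intrinsics']
    return np.array([K[0,0]*p[0]+K[0,2],K[1,1]*p[1]+K[1,2]])
E
python3 - <<'E'
from h import *
for n in('scene','top','wrist'):
    c=snap(n,n+'0.png');print(n,(-c['R'].T@c['t']).round(3),c['R'][2].round(2),c['intrinsics'][0,0],c['k1'])
s=get_state();print({k:np.round(v,3) for k,v in s.items()})
E
```

```text
pics
scene [-0.355 -0.63   0.9  ] [ 0.59  0.58 -0.56] 479.22624947626235 -0.038546782692040676
top [0.297 0.217 1.58 ] [ 0.15  0.02 -0.99] 558.9044435130444 0.02599001424051002
wrist [0.077 0.674 0.373] [ 0.29 -0.07 -0.95] 377.22930089695654 -0.07958598223234438
{'time': np.float64(0.15), 'qpos': array([ 1.193,  0.287,  1.578, -0.   ,  1.279, -0.15 ]), 'dq': array([ 0.   , -0.002, -0.005, -0.   ,  0.001,  0.   ]), 'joint_efforts': array([ 1.0000e-03, -4.0660e+01, -2.9314e+01, -0.0000e+00,  4.0000e-03,
        0.0000e+00]), 'eef_pos': array([0.152, 0.657, 0.404]), 'tcp_rot': array([ 0.783,  0.622, -0.001,  0.   ]), 'contact_force': array([ 0.313, -0.053,  0.475]), 'wrist_torque': array([ 0.017, -0.005,  0.027]), 'opening': np.float64(0.998)}
```

View pics/scene0.png

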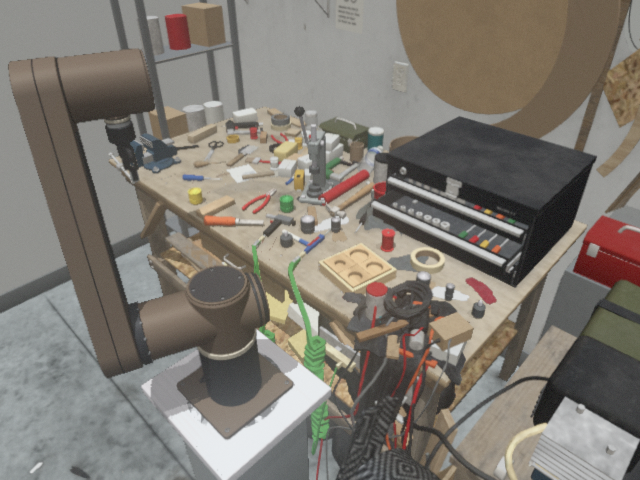

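View pics/top0.png

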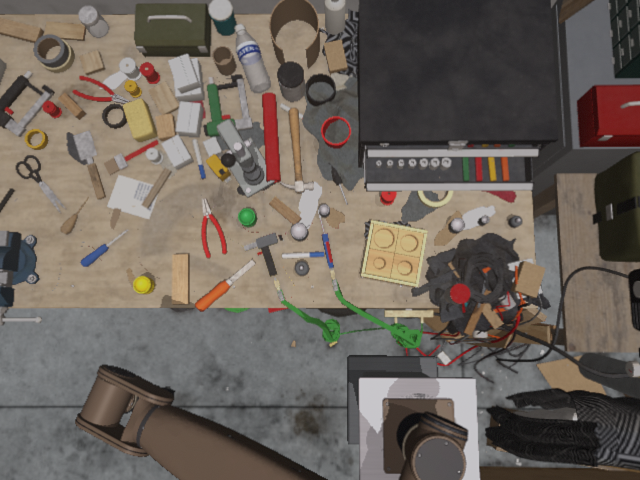

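View pics/wrist0.png

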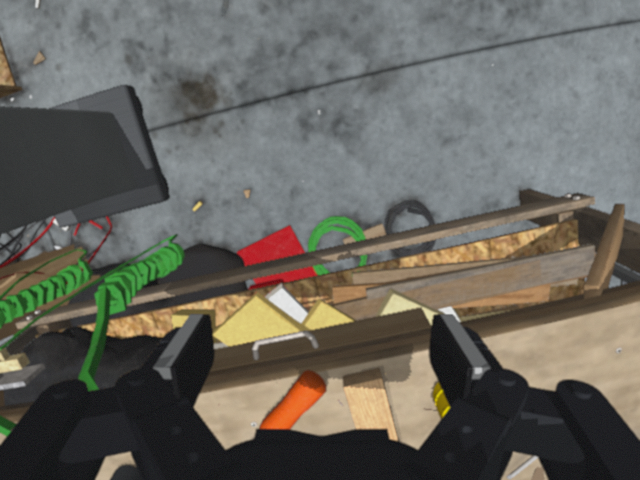

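```bash
python3 - <<'E'
from h import *
t=load('top0.png');s=load('scene0.png')
a=cv2.resize(t['frame'][185:300,270:430],(800,575),interpolation=cv2.INTER_CUBIC)
cv2.imwrite('pics/c1.png',a[:,:,::-1])
a=cv2.resize(t['frame'][185:245,435:535],(800,480),interpolation=cv2.INTER_CUBIC)
b=cv2.resize(s['frame'][195:330,270:500],(800,470),interpolation=cv2.INTER_CUBIC)
cv2.imwrite('pics/c2.png',a[:,:,::-1]);cv2.imwrite('pics/c3.png',b[:,:,::-1])
E
```

```text
(no output)
```

View pics/c1.png

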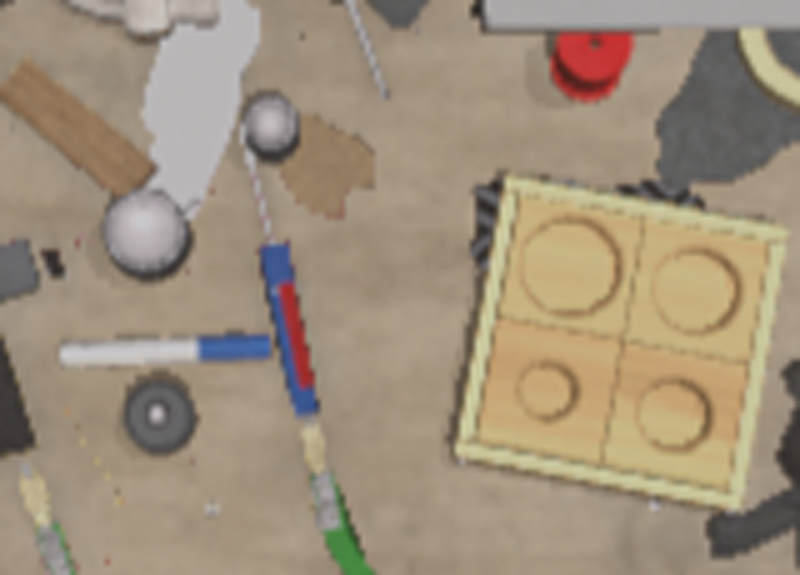

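View pics/c2.png

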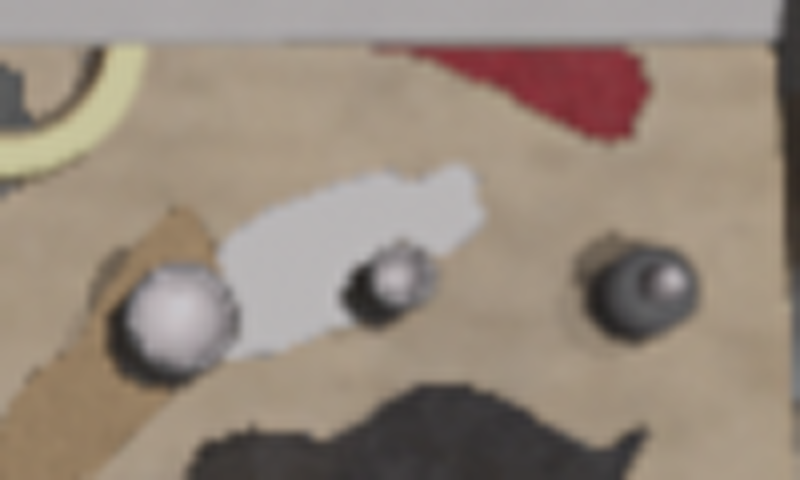

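View pics/c3.png

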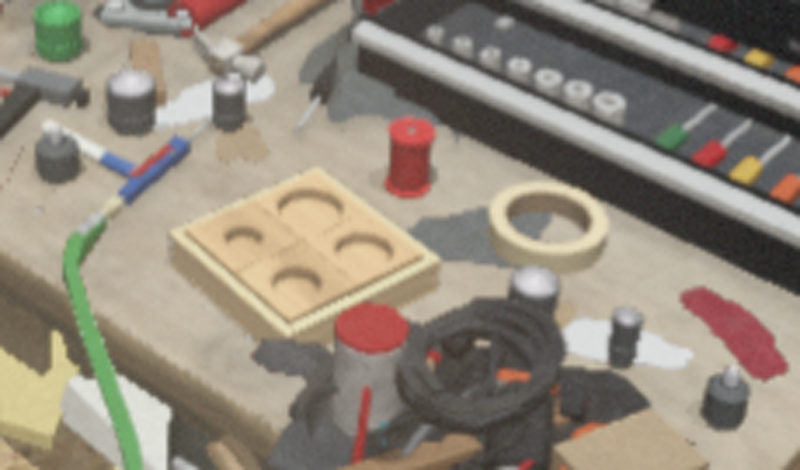

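```bash
cat > m.py <<'E'
from h import *
def blob(c,u,v,r,z,thr=None):
    f=c['frame'];u0,v0=max(0,u-r),max(0,v-r)
    S=6
    p=cv2.resize(f[v0:v+r,u0:u+r],None,fx=S,fy=S,interpolation=cv2.INTER_CUBIC).astype(int)
    g=p.mean(2);sat=p.max(2)-p.min(2)
    m=((g>(thr or 120))&(sat<25)).astype(np.uint8)
    n,l,st,ce=cv2.connectedComponentsWithStats(m)
    best=l[int((v-v0)*S),int((u-u0)*S)]
    cn=max(cv2.findContours((l==best).astype(np.uint8),0,cv2.CHAIN_APPROX_NONE)[0],key=cv2.contourArea)
    cn=cv2.convexHull(cn).reshape(-1,2)
    P=np.array([plane(c,(a+.5)/S-.5+u0,(b+.5)/S-.5+v0,z)[:2] for a,b in cn]).astype(np.float32)
    e=cv2.fitEllipse(P*1000) if len(P)>5 else None
    return e
E
python3 - <<'E'
from m import *
t=load('top0.png')
for n,u,v,r in(('48',299,231,14),('32',324,210,10),('40',457,226,14),('24',485,219,8)):
    print(n,blob(t,u,v,r,.048))
# crop-> eyelets
for u,v in((302,268),(515,222)): print(plane(t,u,v,.036))
# wells, crop coords/5
o=lambda a,b:(270+a/5-.4,185+b/5-.4)
for n,a,b in(('48',570,268),('40',696,291),('24',547,391),('32',674,415)): print(n,plane(t,*o(a,b),.038).round(4))
E
```

```text
48 ((565.18603515625, 319.7928771972656), (50.4349365234375, 76.23391723632812), 53.64879608154297)
32 ((614.3582763671875, 269.59771728515625), (52.14511489868164, 58.89952087402344), 101.75015258789062)
40 ((578.9559326171875, -135.40066528320312), (48.714229583740234, 84.10466003417969), 20.168087005615234)
24 ((591.8206787109375, -182.38333129882812), (44.97148895263672, 64.47795104980469), 37.44648361206055)
[0.44947198 0.31735865 0.036     ]
[ 0.57792731 -0.27444495  0.036     ]
48 [0.5325 0.0904 0.038 ]
40 [0.5195 0.0208 0.038 ]
24 [0.4637 0.1041 0.038 ]
32 [0.4504 0.0343 0.038 ]
```

```bash
python3 -m jog '[{"rz":-6.5},{"rz":-6.4},{"x":-24,"y":24},{"x":-28,"y":28},{"x":-28,"y":28},{"x":-28,"y":28},{"x":-28,"y":28},{"x":-28,"y":28}]'; python3 -m jog '[{"x":-28,"y":28},{"x":-28,"y":28},{"x":-28,"y":28},{"x":-28,"y":28},{"x":-28,"y":28},{"x":-28,"y":28},{"x":-28,"y":28},{}]'; python3 -c "
from h import *
snap('wrist','w1.png');s=get_state();print(s['eef_pos'],s['tcp_rot'],s['time'])"
```

```text
[0.15234249 0.65742725 0.40382702] [ 7.82887532e-01  6.22162788e-01 -6.62951327e-04  3.71637654e-04] 0.2$[0]: bad value
$[0]: bad value
```

View pics/w1.png

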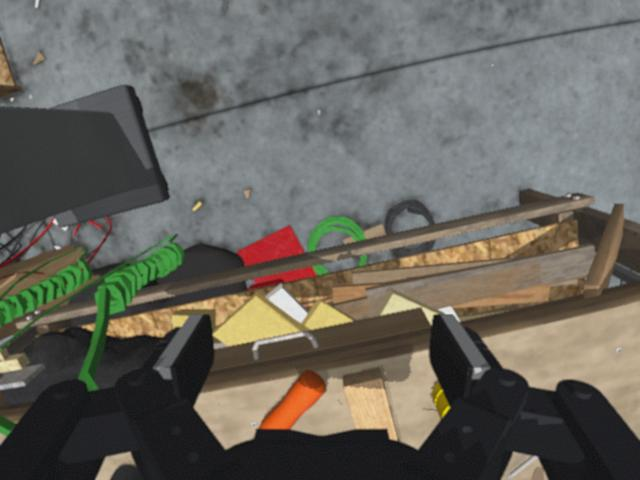

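The arm did not move: both row calls were refused. I'll try again with the grip value in the row.

```bash
python3 -m jog '[{"grip":0,"rz":-6.5}]'
```

```text
$[0]: bad value
```

All seven keys are required.

```bash
python3 -m jog '[{"grip":0,"x":0,"y":0,"z":0,"rx":0,"ry":0,"rz":-6.4},{"grip":0,"x":-28,"y":28,"z":0,"rx":0,"ry":0,"rz":0},{"grip":0,"x":-28,"y":28,"z":0,"rx":0,"ry":0,"rz":0},{"grip":0,"x":-28,"y":28,"z":0,"rx":0,"ry":0,"rz":0},{"grip":0,"x":-28,"y":28,"z":0,"rx":0,"ry":0,"rz":0},{"grip":0,"x":-28,"y":28,"z":0,"rx":0,"ry":0,"rz":0},{"grip":0,"x":-28,"y":28,"z":0,"rx":0,"ry":0,"rz":0},{"grip":0,"x":-28,"y":28,"z":0,"rx":0,"ry":0,"rz":0}]'; python3 -m jog '[{"grip":0,"x":-28,"y":28,"z":0,"rx":0,"ry":0,"rz":0},{"grip":0,"x":-28,"y":28,"z":0,"rx":0,"ry":0,"rz":0},{"grip":0,"x":-28,"y":28,"z":0,"rx":0,"ry":0,"rz":0},{"grip":0,"x":-28,"y":28,"z":0,"rx":0,"ry":0,"rz":0},{"grip":0,"x":-28,"y":28,"z":0,"rx":0,"ry":0,"rz":0},{"grip":0,"x":-28,"y":28,"z":0,"rx":0,"ry":0,"rz":0},{"grip":0,"x":-28,"y":28,"z":0,"rx":0,"ry":0,"rz":0},{"grip":0,"x":0,"y":0,"z":0,"rx":0,"ry":0,"rz":0}]'; python3 -c "
from h import *
snap('wrist','w1.png')"
```

```text
time: 0.95
eef_pos: [0.3488, 0.4595, 0.4047]
tcp_rot: [0.708, 0.706, 0.0, 0.0]
contact_force: [1.1, 0.5, -0.8]
opening: 1.001
time: 1.62
eef_pos: [0.5472, 0.2598, 0.4046]
tcp_rot: [0.71, 0.704, 0.0, 0.002]
contact_force: [1.2, 0.4, 0.1]
opening: 0.998
```

View pics/w1.png

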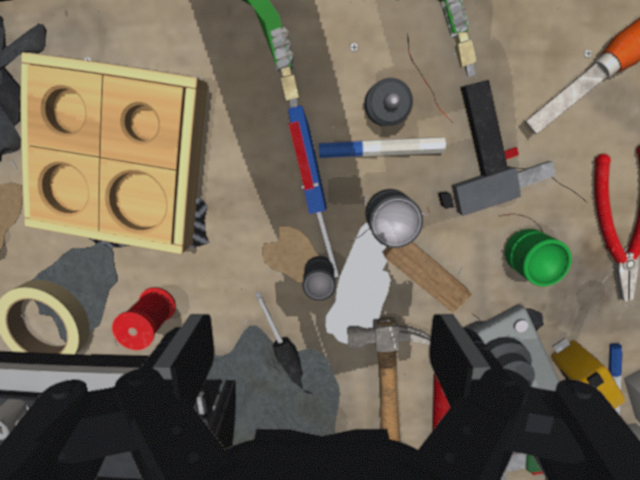

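The left wrist view shows the tray wells at (65,110), (140,122), (65,188) and (136,200). Hollow dies are at (395,220) and (319,280), and a pinned eyelet is at (388,102). Green (538,257) and red (145,320) are distractors. Next is a close crop for measuring.

```bash
python3 - <<'E'
from h import *
w=load('w1.png')['frame']
a=cv2.resize(w[160:310,280:480],(800,600),interpolation=cv2.INTER_CUBIC)
b=cv2.resize(w[50:255,15:215],None,fx=2.9,fy=2.9,interpolation=cv2.INTER_CUBIC)
cv2.imwrite('pics/w1a.png',a[:,:,::-1]);cv2.imwrite('pics/w1b.png',b[:,:,::-1])
E
```

```text
(no output)
```

View pics/w1a.png

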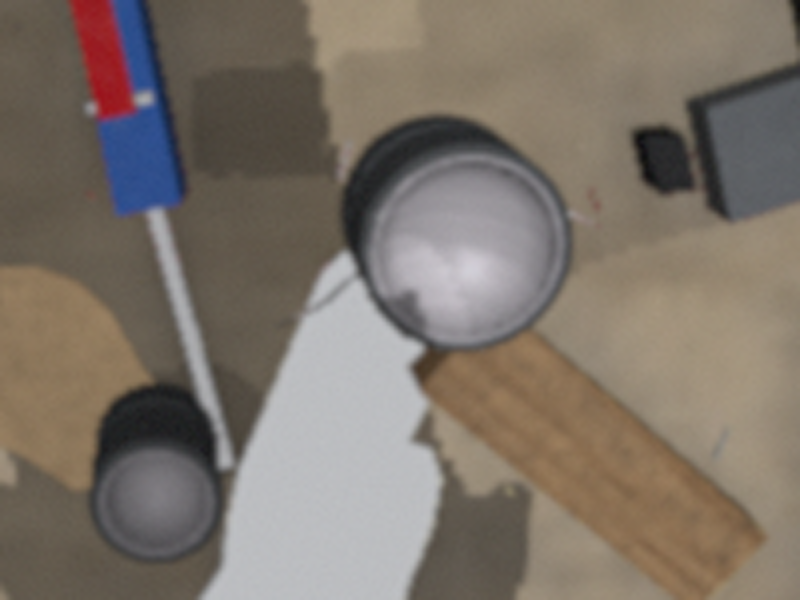

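View pics/w1b.png

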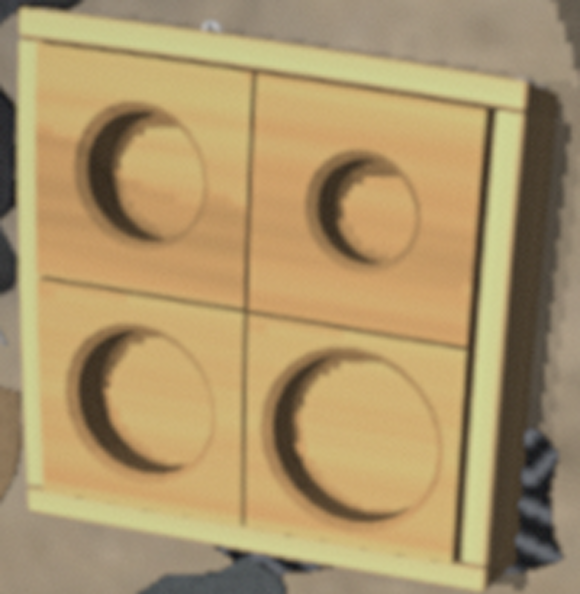

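```bash
cat > p.py <<'E'
from h import *
import sys
def pts(f,x0,y0,S,L):
    c=load(f)
    for n,xa,xb,ya,yb,z in L:
        q=lambda a,b:plane(c,(a+.5)/S-.5+x0,(b+.5)/S-.5+y0,z)
        xm,ym=(xa+xb)/2,(ya+yb)/2
        print(n,q(xm,ym)[:2].round(4),'diam',(np.linalg.norm(q(xa,ym)-q(xb,ym))*1e3).round(1),(np.linalg.norm(q(xm,ya)-q(xm,yb))*1e3).round(1))
E
python3 - <<'E'
from p import *
pts('w1.png',280,160,4,[('d48',365,570,145,350,.048),('d32?',92,221,437,562,.048)])
pts('w1.png',15,50,2.9,[('w32',75,208,100,242,.038),('w24',306,420,150,267,.038),('w40',67,215,324,474,.038),('w48',263,441,347,522,.038)])
c=load('w1.png');print('eyelet',plane(c,388,100,.052))
t=load('top0.png')
pts('top0.png',270,185,5,[('d48',104,190,188,270,.048),('d32',243,299,93,155,.048),('w48',516,622,216,318,.038),('w24',516,580,360,421,.038),('w40',650,740,246,333,.038),('w32',636,711,377,451,.038)])
pts('top0.png',435,185,8,[('d40?',115,240,263,375,.048),('d24?',370,437,243,313,.048)])
s=get_state();print(s['eef_pos'],s['qpos'])
# tool axis tilt check
from scipy.spatial.transform import Rotation as R;print(R.from_quat(s['tcp_rot']).as_matrix().round(4))
E
```

```text
d48 [0.5508 0.3258] diam 45.9 47.1
d32? [0.611  0.2558] diam 30.3 31.8
w32 [0.4474 0.0325] diam 44.1 42.0
w24 [0.4615 0.1018] diam 35.6 34.1
w40 [0.5169 0.0191] diam 51.8 49.2
w48 [0.53   0.0886] diam 58.9 56.7
eyelet [0.4486064  0.31360386 0.052     ]
d48 [0.5532 0.3258] diam 47.9 46.3
d32 [0.6126 0.257 ] diam 31.3 35.3
w48 [0.5331 0.091 ] diam 58.9 57.5
w24 [0.464  0.1035] diam 35.3 33.9
w40 [0.5204 0.0213] diam 49.8 48.8
w32 [0.4509 0.0346] diam 41.2 41.0
d40? [ 0.5693 -0.111 ] diam 42.9 39.3
d24? [ 0.5835 -0.189 ] diam 22.9 24.6
[0.54549858 0.26175922 0.40441959] [ 2.79906516e-01  1.34479377e-01  1.75508266e+00 -4.26270793e-04
  1.25222281e+00 -1.28280593e+00]
[[ 8.e-03  1.e+00 -1.e-04]
 [ 1.e+00 -8.e-03 -4.e-04]
 [-4.e-04 -1.e-04 -1.e+00]]
```

The crops confirm the choice. (395,220) is the 48 mm die and (319,280) the 32 mm die, both with a bright hollow. The pinned ones at top-view (302,268) and (515,222) are eyelets. The right-hand hollow dies are the 40 mm at (457,225) and the 24 mm at (485,219). I'll start with the 48.

```bash
python3 -m jog '[{"grip":0.2,"x":32,"y":3,"z":20,"rx":0,"ry":0,"rz":0},{"grip":0.2,"x":32,"y":3,"z":30,"rx":0,"ry":0,"rz":0},{"grip":0.2,"x":0,"y":0,"z":40,"rx":0,"ry":0,"rz":0},{"grip":0.2,"x":0,"y":0,"z":20,"rx":0,"ry":0,"rz":0},{"grip":0.2,"x":0,"y":0,"z":0,"rx":0,"ry":0,"rz":0}]'; python3 -c "
from h import *
snap('wrist','w2.png')"
```

```text
time: 2.08
eef_pos: [0.5462, 0.3274, 0.289]
tcp_rot: [0.707, 0.707, -0.006, -0.003]
contact_force: [-1.1, -1.0, -1.6]
opening: 0.801
```

View pics/w2.png

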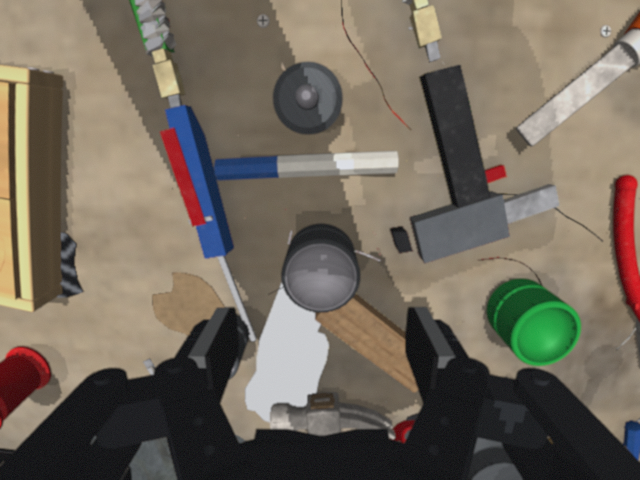

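The die's top rim is centred near (320,274), between the fingers (x 283–358), and nothing tall lies under the finger paths.

```bash
python3 - <<'E'
from p import *
pts('w2.png',0,0,1,[('d48',283,358,237,311,.048)])
s=get_state();print(s['eef_pos'],s['tcp_rot'])
w=load('w2.png')['frame'];cv2.imwrite('pics/w2a.png',cv2.resize(w[210:330,240:400],(800,600),interpolation=2)[:,:,::-1])
E
```

```text
d48 [0.5496 0.3256] diam 45.0 47.5
[0.54741467 0.32751115 0.29263428] [ 0.70746894  0.7067339  -0.00349786 -0.00162828]
```

View pics/w2a.png

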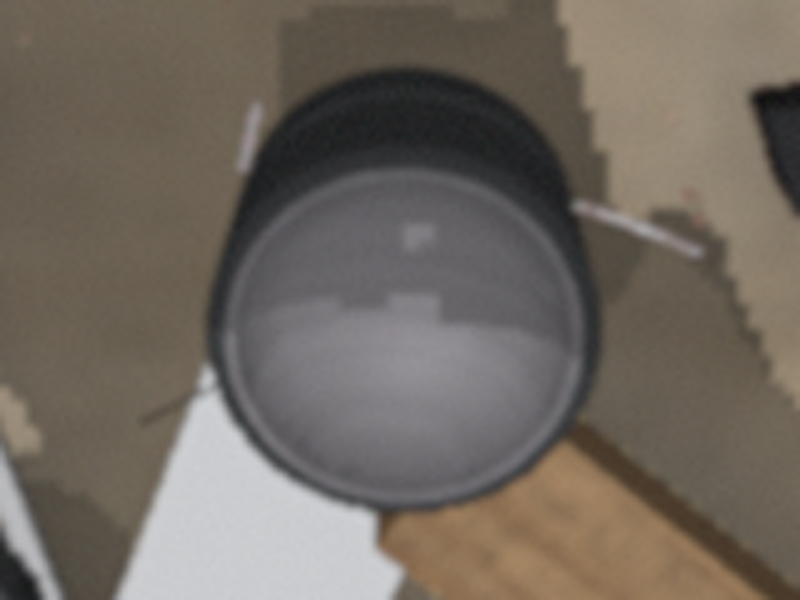

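```bash
python3 -m jog '[{"grip":0.2,"x":-2,"y":4,"z":25,"rx":0,"ry":0,"rz":0},{"grip":0.2,"x":0,"y":0,"z":30,"rx":0,"ry":0,"rz":0},{"grip":0.2,"x":0,"y":0,"z":25,"rx":0,"ry":0,"rz":0},{"grip":0.2,"x":0,"y":0,"z":20,"rx":0,"ry":0,"rz":0},{"grip":0.2,"x":0,"y":0,"z":0,"rx":0,"ry":0,"rz":0},{"grip":0.2,"x":0,"y":0,"z":0,"rx":0,"ry":0,"rz":0}]' 50;  python3 -c "
from h import *
snap('wrist','w3.png');s=get_state();print(s['eef_pos'],s['tcp_rot'])"
```

```text
time: 2.63
eef_pos: [0.5536, 0.3252, 0.1976]
tcp_rot: [0.708, 0.706, 0.0, 0.0]
contact_force: [-0.1, -0.1, -0.2]
opening: 0.8
[0.55426928 0.32541614 0.19900949] [0.7079949  0.70621495 0.00177308 0.00072251]
```

View pics/w3.png

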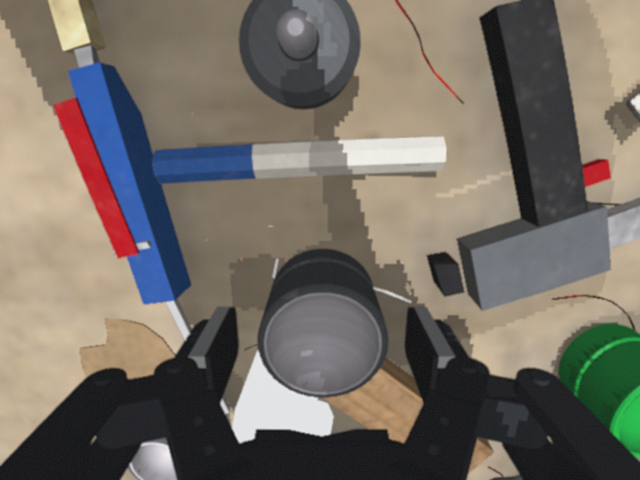

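The 48's rim spans about x 259–386, y 285–397, centred between the pads at columns 237 and 407.

```bash
python3 - <<'E'
from p import *
pts('w3.png',0,0,1,[('d48',259,386,283,397,.048)])
c=load('w3.png');print(proj(c,[.5543,.3254,.048]))
E
python3 -m jog '[{"grip":0.2,"x":0,"y":-2,"z":7,"rx":0,"ry":0,"rz":0},{"grip":0.6,"x":0,"y":0,"z":0,"rx":0,"ry":0,"rz":0},{"grip":0.6,"x":0,"y":0,"z":0,"rx":0,"ry":0,"rz":0},{"grip":0.6,"x":0,"y":0,"z":0,"rx":0,"ry":0,"rz":0},{"grip":0.6,"x":0,"y":0,"z":0,"rx":0,"ry":0,"rz":0},{"grip":0.6,"x":0,"y":0,"z":0,"rx":0,"ry":0,"rz":0}]' 60
```

```text
d48 [0.5494 0.3255] diam 46.0 47.7
[322.33044629 351.56647711]
time: 3.18
eef_pos: [0.5519, 0.3252, 0.1909]
tcp_rot: [0.708, 0.706, 0.001, 0.0]
contact_force: [-1.4, 1.5, 5.2]
opening: 0.535
```

```bash
python3 -m jog '[{"grip":0.6,"x":0,"y":0,"z":-30,"rx":0,"ry":0,"rz":0},{"grip":0.6,"x":0,"y":0,"z":-40,"rx":0,"ry":0,"rz":0},{"grip":0.6,"x":-30,"y":0,"z":-20,"rx":0,"ry":0,"rz":0},{"grip":0.6,"x":-40,"y":-5,"z":0,"rx":0,"ry":0,"rz":0},{"grip":0.6,"x":-41,"y":-5,"z":0,"rx":0,"ry":0,"rz":0},{"grip":0.6,"x":-41,"y":-5,"z":0,"rx":0,"ry":0,"rz":0},{"grip":0.6,"x":-41,"y":-5,"z":0,"rx":0,"ry":0,"rz":0},{"grip":0.6,"x":-41,"y":0,"z":0,"rx":0,"ry":0,"rz":0}]';python3 -m jog '[{"grip":0.6,"x":0,"y":0,"z":0,"rx":0,"ry":0,"rz":0},{"grip":0.6,"x":0,"y":0,"z":0,"rx":0,"ry":0,"rz":0},{"grip":0.6,"x":0,"y":0,"z":0,"rx":0,"ry":0,"rz":0}]';  python3 -c "
from h import *
snap('wrist','w4.png');s=get_state();print(s['eef_pos'],s['tcp_rot'])"
```

```text
time: 3.85
eef_pos: [0.5286, 0.0893, 0.2773]
tcp_rot: [0.708, 0.706, -0.002, -0.002]
contact_force: [1.7, 0.3, -4.7]
opening: 0.54
time: 4.1
eef_pos: [0.5302, 0.0906, 0.2781]
tcp_rot: [0.708, 0.706, -0.001, -0.001]
contact_force: [-0.3, 0.1, -4.3]
opening: 0.537
[0.53029815 0.09127804 0.2783005 ] [ 7.07976873e-01  7.06234886e-01 -5.77255963e-04 -8.36333369e-04]
```

View pics/w4.png

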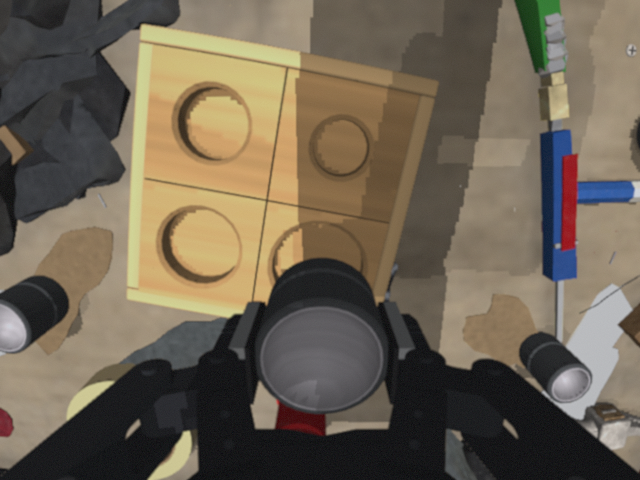

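The held 48 is centred at (322,357). The 48 well is half hidden below it, and the other three wells show at (212,121), (340,147) and (199,244).

```bash
python3 - <<'E'
from h import *
c=load('w4.png')
w=c['frame'];cv2.imwrite('pics/w4a.png',cv2.resize(w[60:300,130:400],None,fx=2.5,fy=2.5,interpolation=2)[:,:,::-1])
cv2.imwrite('pics/w4b.png',cv2.resize(w[240:430,220:430],None,fx=3,fy=3,interpolation=2)[:,:,::-1])
E
```

```text
(no output)
```

View pics/w4a.png

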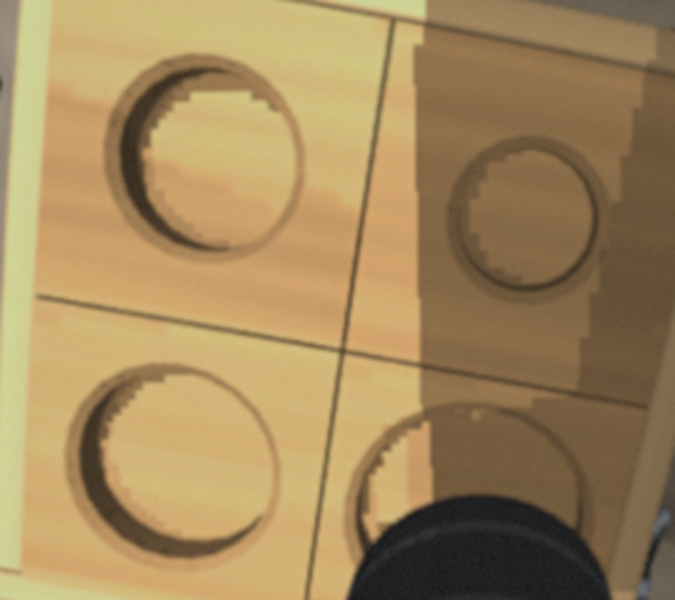

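View pics/w4b.png

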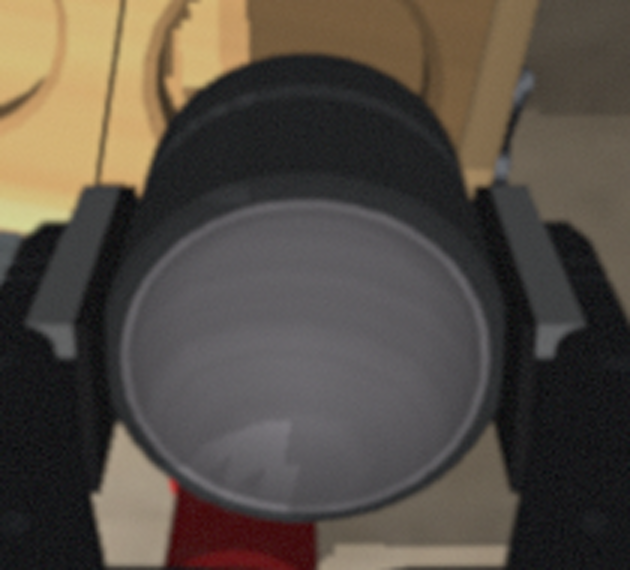

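```bash
python3 - <<'E'
from p import *
pts('w4.png',130,60,2.5,[('w32',104,305,53,264,.038),('w24',447,610,135,302,.038),('w40',65,280,363,572,.038),('w48(x only)',345,595,402,652,.038)])
pts('w4.png',220,240,3,[('die',120,490,198,513,.135)])
print(get_state()['eef_pos'])
E
```

```text
w32 [0.4488 0.0318] diam 43.8 44.0
w24 [0.462  0.1014] diam 35.3 35.4
w40 [0.5182 0.0183] diam 51.5 51.9
w48(x only) [0.5334 0.0882] diam 59.6 63.9
die [0.5288 0.0904] diam 43.1 43.1
[0.53029815 0.09127804 0.2783005 ]
```

```bash
python3 -m jog '[{"grip":0.6,"x":-2.5,"y":2.5,"z":10,"rx":0,"ry":0,"rz":0},{"grip":0.6,"x":0,"y":0,"z":20,"rx":0,"ry":0,"rz":0},{"grip":0.6,"x":0,"y":0,"z":13,"rx":0,"ry":0,"rz":0},{"grip":0.6,"x":0,"y":0,"z":0,"rx":0,"ry":0,"rz":0},{"grip":0.6,"x":0,"y":0,"z":0,"rx":0,"ry":0,"rz":0}]';python3 -c "
from h import *
c=snap('wrist','w5.png');s=get_state();print(s['eef_pos'],s['tcp_rot'])"
```

```text
time: 4.57
eef_pos: [0.5327, 0.0894, 0.2347]
tcp_rot: [0.707, 0.707, -0.001, -0.001]
contact_force: [-0.4, -0.1, -3.6]
opening: 0.533
[0.53328634 0.08918963 0.23589045] [ 7.07495649e-01  7.06717614e-01 -2.43198620e-04 -2.47757039e-04]
```

View pics/w5.png

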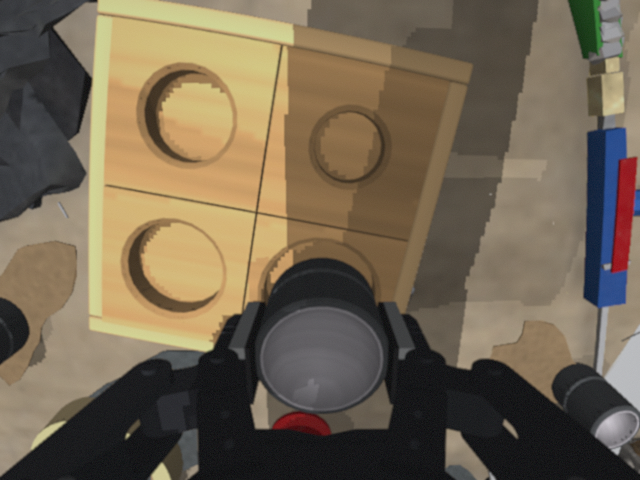

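The foot sits just above its well: the well's rim spans columns 257–383 and the die is centred at 322. I'll lower it.

```bash
python3 -m jog '[{"grip":0.6,"x":0,"y":0,"z":5,"rx":0,"ry":0,"rz":0},{"grip":0.6,"x":0,"y":0,"z":5,"rx":0,"ry":0,"rz":0},{"grip":0.6,"x":0,"y":0,"z":4,"rx":0,"ry":0,"rz":0},{"grip":0.6,"x":0,"y":0,"z":3,"rx":0,"ry":0,"rz":0},{"grip":0.6,"x":0,"y":0,"z":0,"rx":0,"ry":0,"rz":0}]';python3 -m jog '[{"grip":0.6,"x":0,"y":0,"z":3,"rx":0,"ry":0,"rz":0},{"grip":0.6,"x":0,"y":0,"z":2,"rx":0,"ry":0,"rz":0},{"grip":0.6,"x":0,"y":0,"z":0,"rx":0,"ry":0,"rz":0}]'
```

```text
time: 5.03
eef_pos: [0.5329, 0.0883, 0.2185]
tcp_rot: [0.708, 0.706, -0.001, -0.001]
contact_force: [-0.1, 0.4, -4.0]
opening: 0.534
time: 5.28
eef_pos: [0.5332, 0.0883, 0.2141]
tcp_rot: [0.708, 0.706, -0.0, -0.0]
contact_force: [0.4, -0.3, -4.0]
opening: 0.536
```

```bash
python3 -m jog '[{"grip":0.6,"x":0,"y":0,"z":1,"rx":0,"ry":0,"rz":0},{"grip":0.35,"x":0,"y":0,"z":0,"rx":0,"ry":0,"rz":0},{"grip":0.3,"x":0,"y":0,"z":0,"rx":0,"ry":0,"rz":0},{"grip":0.3,"x":0,"y":0,"z":0,"rx":0,"ry":0,"rz":0},{"grip":0.3,"x":0,"y":0,"z":-20,"rx":0,"ry":0,"rz":0},{"grip":0.3,"x":0,"y":0,"z":-40,"rx":0,"ry":0,"rz":0},{"grip":0.3,"x":0,"y":0,"z":-40,"rx":0,"ry":0,"rz":0},{"grip":0.2,"x":0,"y":0,"z":0,"rx":0,"ry":0,"rz":0}]';python3 -c "
from h import *
snap('wrist','w6.png');s=get_state();print(s['eef_pos'],s['qpos'])"
```

```text
time: 5.95
eef_pos: [0.5362, 0.0885, 0.3231]
tcp_rot: [0.708, 0.706, 0.006, 0.006]
contact_force: [0.8, 0.4, 2.1]
opening: 0.8
[0.53530586 0.08839652 0.31975851] [-2.34044362e-02  8.09914524e-02  1.97695408e+00 -4.46335072e-06
  1.07057685e+00 -1.59172147e+00]
```

View pics/w6.png

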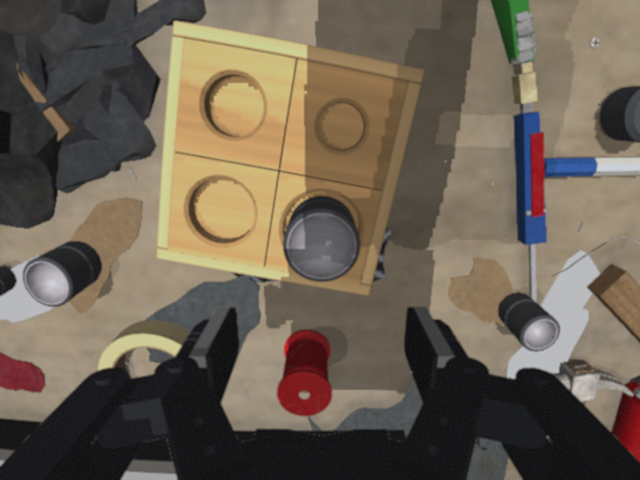

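The 48 is seated in its well: top at (321,240), upright, with the well rim visible all round. Next is the 32.

```bash
python3 -m jog '[{"grip":0.3,"x":36,"y":16,"z":0,"rx":0,"ry":0,"rz":0},{"grip":0.3,"x":36,"y":17,"z":0,"rx":0,"ry":0,"rz":0},{"grip":0.3,"x":36,"y":17,"z":0,"rx":0,"ry":0,"rz":0},{"grip":0.3,"x":36,"y":17,"z":10,"rx":0,"ry":0,"rz":0},{"grip":0.3,"x":23,"y":10,"z":20,"rx":0,"ry":0,"rz":0},{"grip":0.3,"x":0,"y":0,"z":30,"rx":0,"ry":0,"rz":0},{"grip":0.3,"x":0,"y":0,"z":0,"rx":0,"ry":0,"rz":0},{"grip":0.3,"x":0,"y":0,"z":0,"rx":0,"ry":0,"rz":0}]';python3 -c "
from h import *
c=snap('wrist','w7.png');s=get_state();print(s['eef_pos'],s['qpos'])
cv2.imwrite('pics/w7a.png',cv2.resize(c['frame'][180:420,200:440],None,fx=2.5,fy=2.5,interpolation=2)[:,:,::-1])"
```

```text
time: 6.67
eef_pos: [0.6094, 0.255, 0.2499]
tcp_rot: [0.708, 0.706, -0.003, -0.002]
contact_force: [1.7, 0.4, 0.2]
opening: 0.704
[0.61027995 0.25478048 0.25239716] [ 2.42330810e-01  4.11688853e-01  1.71159930e+00 -1.59180363e-04
  1.02087186e+00 -1.32550439e+00]
```

View pics/w7a.png

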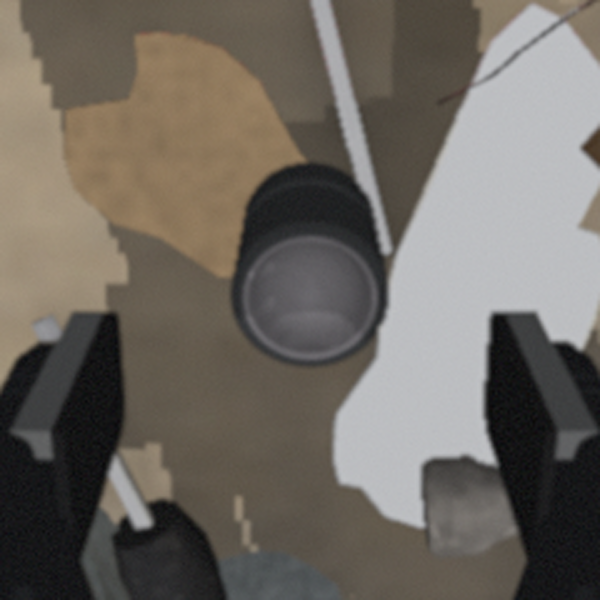

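```bash
python3 - <<'E'
from p import *
pts('w7.png',200,180,2.5,[('d32',243,380,233,360,.048),('hammer',425,520,455,550,.03),('handle',112,215,500,600,.02)])
E
```

```text
d32 [0.6119 0.2559] diam 27.4 27.8
hammer [0.6749 0.2947] diam 23.0 27.5
handle [0.697  0.2178] diam 26.8 31.9
```

```bash
python3 -m jog '[{"grip":0.3,"x":1,"y":2,"z":20,"rx":0,"ry":0,"rz":0},{"grip":0.3,"x":0,"y":0,"z":25,"rx":0,"ry":0,"rz":0},{"grip":0.3,"x":0,"y":0,"z":16,"rx":0,"ry":0,"rz":0},{"grip":0.3,"x":0,"y":0,"z":0,"rx":0,"ry":0,"rz":0},{"grip":0.8,"x":0,"y":0,"z":0,"rx":0,"ry":0,"rz":0},{"grip":0.8,"x":0,"y":0,"z":0,"rx":0,"ry":0,"rz":0},{"grip":0.8,"x":0,"y":0,"z":0,"rx":0,"ry":0,"rz":0},{"grip":0.8,"x":0,"y":0,"z":0,"rx":0,"ry":0,"rz":0}]' 50; python3 -m jog '[{"grip":0.8,"x":0,"y":0,"z":0,"rx":0,"ry":0,"rz":0},{"grip":0.8,"x":0,"y":0,"z":0,"rx":0,"ry":0,"rz":0}]'
```

```text
time: 7.38
eef_pos: [0.6139, 0.2562, 0.1954]
tcp_rot: [0.708, 0.706, 0.002, 0.001]
contact_force: [-0.2, -0.1, 4.9]
opening: 0.346
time: 7.55
eef_pos: [0.614, 0.2563, 0.1954]
tcp_rot: [0.708, 0.706, 0.002, 0.002]
contact_force: [-0.4, -0.4, 6.1]
opening: 0.351
```

```bash
python3 -m jog '[{"grip":0.8,"x":0,"y":0,"z":-30,"rx":0,"ry":0,"rz":0},{"grip":0.8,"x":0,"y":0,"z":-40,"rx":0,"ry":0,"rz":0},{"grip":0.8,"x":-16,"y":-12,"z":-25,"rx":0,"ry":0,"rz":0},{"grip":0.8,"x":-32,"y":-23,"z":0,"rx":0,"ry":0,"rz":0},{"grip":0.8,"x":-32,"y":-23,"z":0,"rx":0,"ry":0,"rz":0},{"grip":0.8,"x":-32,"y":-23,"z":0,"rx":0,"ry":0,"rz":0},{"grip":0.8,"x":-32,"y":-23,"z":0,"rx":0,"ry":0,"rz":0},{"grip":0.8,"x":-32,"y":-23,"z":0,"rx":0,"ry":0,"rz":0}]';python3 -m jog '[{"grip":0.8,"x":-32,"y":-23,"z":0,"rx":0,"ry":0,"rz":0},{"grip":0.8,"x":-16,"y":-13,"z":0,"rx":0,"ry":0,"rz":0},{"grip":0.8,"x":0,"y":0,"z":0,"rx":0,"ry":0,"rz":0},{"grip":0.8,"x":0,"y":0,"z":0,"rx":0,"ry":0,"rz":0},{"grip":0.8,"x":0,"y":0,"z":0,"rx":0,"ry":0,"rz":0}]';  python3 -c "
from h import *
snap('wrist','w8.png');s=get_state();print(s['eef_pos'],s['tcp_rot'],s['opening'])"
```

```text
time: 8.22
eef_pos: [0.4835, 0.0795, 0.2872]
tcp_rot: [0.708, 0.706, -0.0, -0.0]
contact_force: [0.7, -1.3, -1.3]
opening: 0.346
time: 8.63
eef_pos: [0.4493, 0.0328, 0.2877]
tcp_rot: [0.708, 0.706, 0.001, 0.0]
contact_force: [1.2, 0.1, -1.7]
opening: 0.346
[0.44956716 0.03303523 0.28767991] [7.07855258e-01 7.06357298e-01 4.47520498e-04 3.16889930e-04] 0.3523886758684392
```

View pics/w8.png

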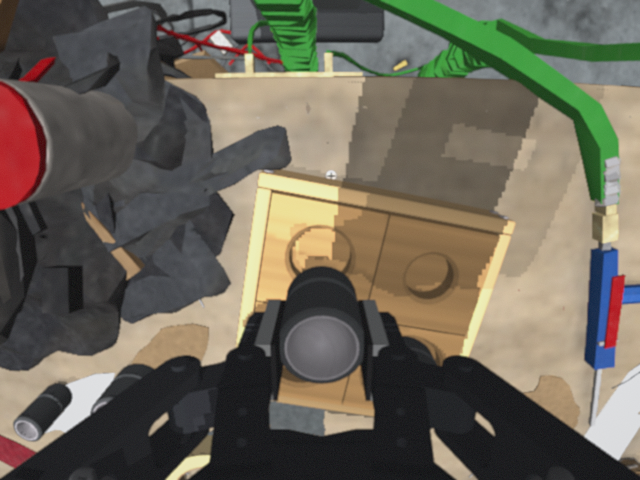

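The 32 is held at (322,346) with its well peeping out at (320,253). The tall can on the left, at (60,140), is well clear of the gripper's path.

```bash
python3 - <<'E'
from h import *
c=load('w8.png')
w=c['frame'];cv2.imwrite('pics/w8a.png',cv2.resize(w[210:400,230:470],None,fx=3,fy=3,interpolation=2)[:,:,::-1])
t=load('top0.png');print(plane(t,461,293,.15),plane(t,461,293,.1))
E
```

```text
[ 0.3747546  -0.09397629  0.15      ] [ 0.37746106 -0.10485555  0.1       ]
```

View pics/w8a.png

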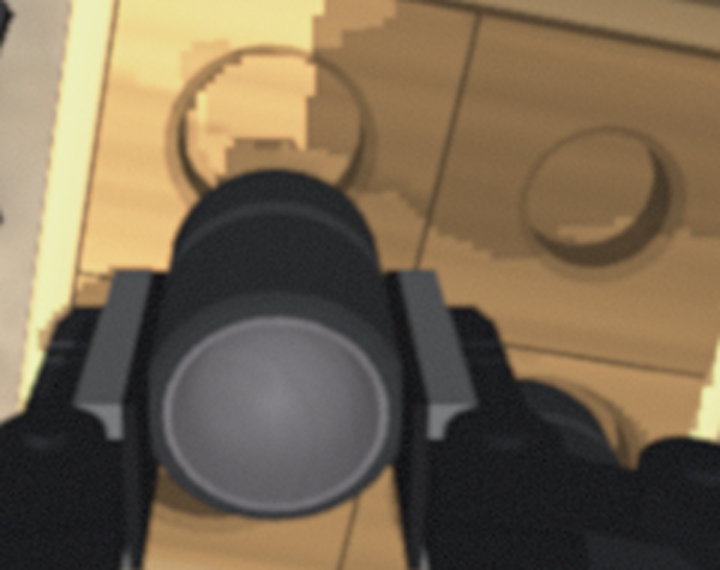

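```bash
python3 - <<'E'
from p import *
pts('w8.png',230,210,3,[('w32',165,375,44,238,.038),('w24',518,686,127,282,.038),('die',162,388,317,513,.140)])
E
```

```text
w32 [0.448  0.0316] diam 43.1 42.2
w24 [0.4625 0.1013] diam 35.9 35.4
die [0.4473 0.0326] diam 27.0 27.3
```

```bash
python3 -m jog '[{"grip":0.8,"x":-1,"y":1,"z":10,"rx":0,"ry":0,"rz":0},{"grip":0.8,"x":0,"y":0,"z":20,"rx":0,"ry":0,"rz":0},{"grip":0.8,"x":0,"y":0,"z":15,"rx":0,"ry":0,"rz":0},{"grip":0.8,"x":0,"y":0,"z":5,"rx":0,"ry":0,"rz":0},{"grip":0.8,"x":0,"y":0,"z":4,"rx":0,"ry":0,"rz":0},{"grip":0.8,"x":0,"y":0,"z":4,"rx":0,"ry":0,"rz":0},{"grip":0.8,"x":0,"y":0,"z":3,"rx":0,"ry":0,"rz":0},{"grip":0.8,"x":0,"y":0,"z":0,"rx":0,"ry":0,"rz":0}]'
```

```text
time: 9.35
eef_pos: [0.4503, 0.0317, 0.2262]
tcp_rot: [0.708, 0.706, 0.0, -0.0]
contact_force: [-0.1, 0.8, -1.8]
opening: 0.353
```

```bash
python3 -m jog '[{"grip":0.8,"x":0,"y":0,"z":3,"rx":0,"ry":0,"rz":0},{"grip":0.8,"x":0,"y":0,"z":3,"rx":0,"ry":0,"rz":0},{"grip":0.8,"x":0,"y":0,"z":1,"rx":0,"ry":0,"rz":0},{"grip":0.8,"x":0,"y":0,"z":0,"rx":0,"ry":0,"rz":0},{"grip":0.8,"x":0,"y":0,"z":0,"rx":0,"ry":0,"rz":0}]';python3 -c "
from h import *
c=snap('wrist','w9.png');s=get_state();print(s['eef_pos'],s['contact_force'])
cv2.imwrite('pics/w9a.png',cv2.resize(c['frame'][180:420,200:440],None,fx=2.5,fy=2.5,interpolation=2)[:,:,::-1])"
```

```text
time: 9.77
eef_pos: [0.4501, 0.0316, 0.2194]
tcp_rot: [0.708, 0.706, 0.0, 0.0]
contact_force: [-0.5, 0.3, -2.1]
opening: 0.349
[0.45013512 0.03156012 0.21942424] [-0.53886009 -0.10787438 -1.2305764 ]
```

View pics/w9a.png

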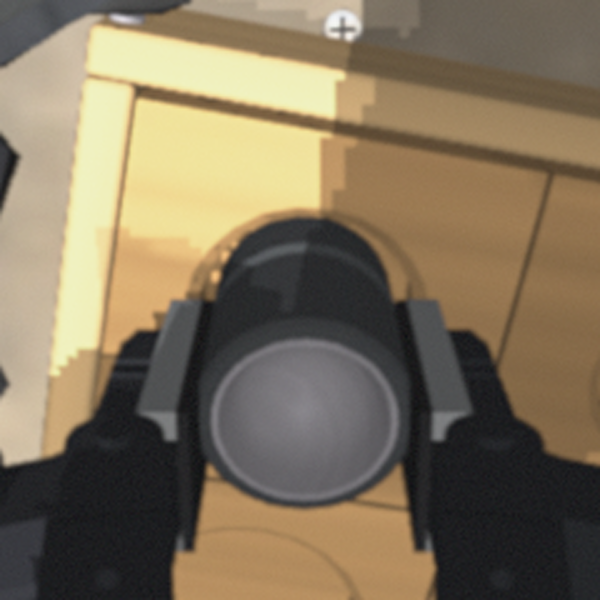

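The 32 is inside its well: the well rim is visible either side at crop x 190 and 425. It is about 1 mm above the floor, so I'll lower a touch more and release.

```bash
python3 -m jog '[{"grip":0.8,"x":0,"y":0,"z":1.5,"rx":0,"ry":0,"rz":0},{"grip":0.8,"x":0,"y":0,"z":0,"rx":0,"ry":0,"rz":0},{"grip":0.5,"x":0,"y":0,"z":0,"rx":0,"ry":0,"rz":0},{"grip":0.45,"x":0,"y":0,"z":0,"rx":0,"ry":0,"rz":0},{"grip":0.45,"x":0,"y":0,"z":0,"rx":0,"ry":0,"rz":0},{"grip":0.45,"x":0,"y":0,"z":-20,"rx":0,"ry":0,"rz":0},{"grip":0.45,"x":0,"y":0,"z":-40,"rx":0,"ry":0,"rz":0},{"grip":0.45,"x":0,"y":10,"z":-40,"rx":0,"ry":0,"rz":0}]';python3 -c "
from h import *
snap('wrist','w10.png');s=get_state();print(s['eef_pos'],s['qpos'])"
```

```text
time: 10.48
eef_pos: [0.4583, 0.0319, 0.3166]
tcp_rot: [0.708, 0.706, -0.002, -0.003]
contact_force: [2.0, -0.2, -0.2]
opening: 0.551
[0.46343876 0.03127522 0.3276399 ] [-1.51620814e-01 -1.11184203e-01  2.15076224e+00  2.15209194e-04
  1.08725674e+00 -1.71991152e+00]
```

View pics/w10.png

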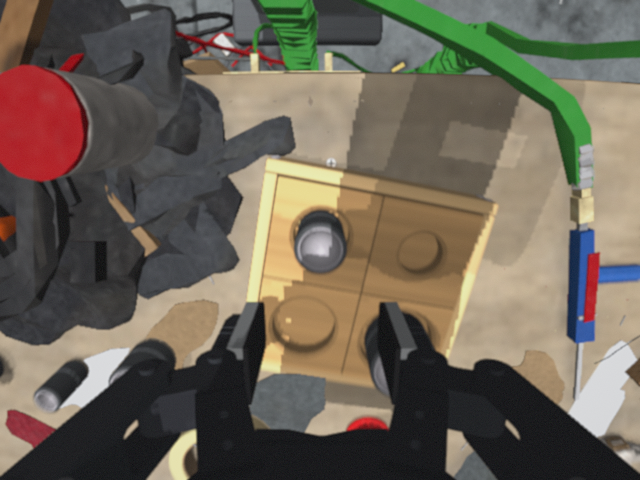

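The 32 is seated at (320,243). Next, the right-hand row.

```bash
python3 -m jog '[{"grip":0.3,"x":-10,"y":30,"z":0,"rx":0,"ry":0,"rz":0},{"grip":0.2,"x":-28,"y":30,"z":0,"rx":0,"ry":0,"rz":0},{"grip":0.2,"x":-31,"y":27,"z":0,"rx":0,"ry":0,"rz":0},{"grip":0.2,"x":-31,"y":20,"z":0,"rx":0,"ry":0,"rz":0},{"grip":0.2,"x":-31,"y":0,"z":0,"rx":0,"ry":0,"rz":0},{"grip":0.2,"x":-31,"y":0,"z":0,"rx":0,"ry":0,"rz":0},{"grip":0.2,"x":0,"y":0,"z":0,"rx":0,"ry":0,"rz":0},{"grip":0.2,"x":0,"y":0,"z":0,"rx":0,"ry":0,"rz":0}]';python3 -c "
from h import *
snap('wrist','w11.png');s=get_state();print(s['eef_pos'],s['qpos'])"
```

```text
time: 11.2
eef_pos: [0.5667, -0.1323, 0.3174]
tcp_rot: [0.709, 0.705, 0.0, -0.0]
contact_force: [1.0, -0.6, -1.3]
opening: 0.801
[ 0.56654777 -0.1310826   0.31735639] [-4.01818551e-01  1.70152337e-01  1.88266322e+00  4.55710297e-04
  1.08938424e+00 -1.96874976e+00]
```

View pics/w11.png

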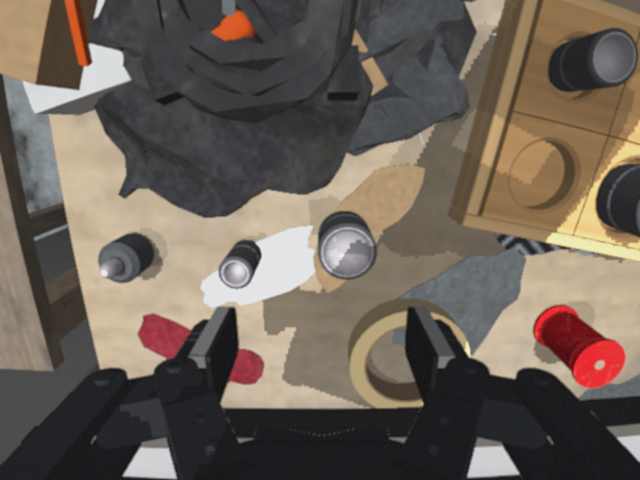

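```bash
python3 - <<'E'
from h import *
t=load('top0.png');s=load('scene0.png');w=load('w11.png')
a=cv2.resize(t['frame'][200:340,410:560],None,fx=4,fy=4,interpolation=2)
b=cv2.resize(s['frame'][260:360,340:500],None,fx=5,fy=5,interpolation=2)
cv2.imwrite('pics/pa.png',a[:,:,::-1]);cv2.imwrite('pics/pb.png',b[:,:,::-1])
def tri(c1,p1,c2,p2):
    o1,d1=ray(c1,*p1);o2,d2=ray(c2,*p2);A=np.stack([d1,-d2],1);x=np.linalg.lstsq(A,o2-o1,rcond=None)[0]
    return ((o1+d1*x[0]+o2+d2*x[1])/2).round(3),np.linalg.norm(o1+d1*x[0]-o2-d2*x[1]).round(4)
print(tri(t,(460,293),s,(376,291)))
E
```

```text
(array([ 0.376, -0.1  ,  0.106]), np.float64(0.0019))
```

View pics/pa.png

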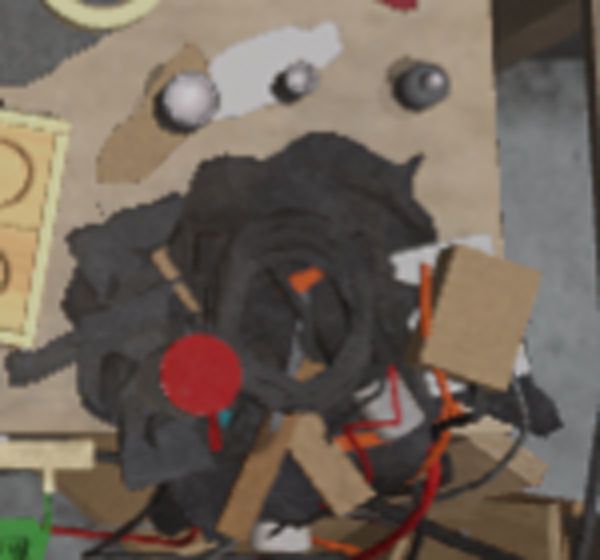

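View pics/pb.png

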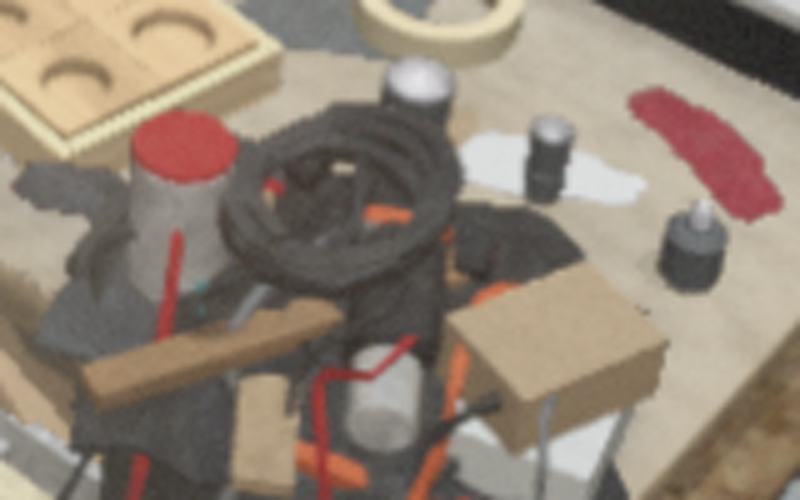

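```bash
python3 - <<'E'
from p import *
t=load('top0.png');s=load('scene0.png')
def tri(c1,p1,c2,p2):
    o1,d1=ray(c1,*p1);o2,d2=ray(c2,*p2);A=np.stack([d1,-d2],1);x=np.linalg.lstsq(A,o2-o1,rcond=None)[0]
    return ((o1+d1*x[0]+o2+d2*x[1])/2).round(3),np.linalg.norm(o1+d1*x[0]-o2-d2*x[1]).round(4)
print(tri(t,(410+295/4,200+305/4),s,(340+340/5,260+195/5)))
print('coil front edge',plane(t,410+295/4,200+215/4,.1), 'pile front',plane(t,410+320/4,200+135/4,.04))
w=load('w11.png')['frame'];cv2.imwrite('pics/w11a.png',cv2.resize(w[195:305,210:390],None,fx=4.4,fy=4.4,interpolation=2)[:,:,::-1])
E
```

```text
(array([ 0.421, -0.167,  0.091]), np.float64(0.0028))
coil front edge [ 0.48110576 -0.16821504  0.1       ] pile front [ 0.54431639 -0.20322198  0.04      ]
```

View pics/w11a.png

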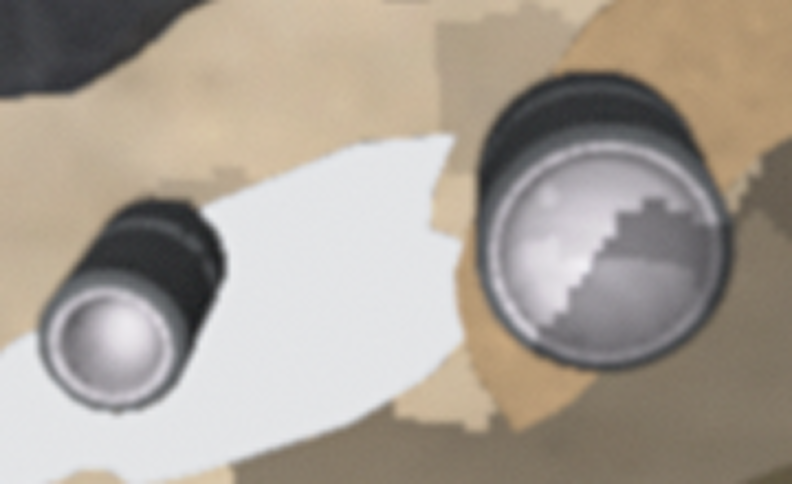

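```bash
python3 - <<'E'
from p import *
pts('w11.png',210,195,4.4,[('d40',488,724,140,362,.048),('d24',49,182,284,406,.048)])
s=get_state();print(s['eef_pos'])
E
```

```text
d40 [ 0.5685 -0.1151] diam 35.9 35.5
d24 [ 0.5834 -0.1909] diam 20.8 20.4
[ 0.56654777 -0.1310826   0.31735639]
```

```bash
python3 -m jog '[{"grip":0.25,"x":17,"y":3.5,"z":15,"rx":0,"ry":0,"rz":0},{"grip":0.25,"x":0,"y":0,"z":35,"rx":0,"ry":0,"rz":0},{"grip":0.25,"x":0,"y":0,"z":20,"rx":0,"ry":0,"rz":0},{"grip":0.25,"x":0,"y":0,"z":0,"rx":0,"ry":0,"rz":0},{"grip":0.25,"x":0,"y":0,"z":0,"rx":0,"ry":0,"rz":0}]';python3 -c "
from h import *
c=snap('wrist','w12.png');s=get_state();print(s['eef_pos'],s['qpos'])
cv2.imwrite('pics/w12a.png',cv2.resize(c['frame'][180:420,180:460],None,fx=2.5,fy=2.5,interpolation=2)[:,:,::-1])"
```

```text
time: 11.67
eef_pos: [0.5697, -0.1123, 0.2466]
tcp_rot: [0.707, 0.707, -0.001, -0.002]
contact_force: [0.7, 0.1, -0.1]
opening: 0.75
[ 0.57046844 -0.11283857  0.24846054] [-3.69694803e-01  2.61401568e-01  1.91729524e+00  2.07543868e-04
  9.62351905e-01 -1.93923021e+00]
```

View pics/w12a.png

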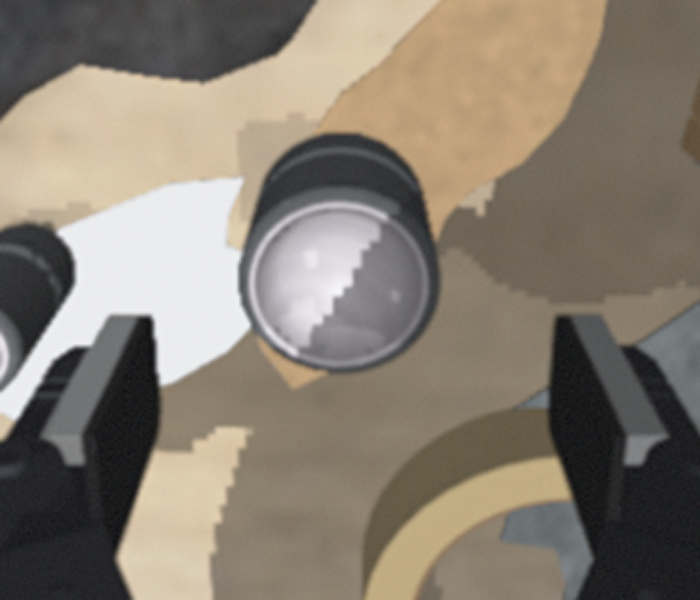

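```bash
python3 - <<'E'
from p import *
pts('w12.png',180,180,2.5,[('d40',248,430,202,367,.048),('tapeedge',540,560,405,411,.022)])
E
```

```text
d40 [ 0.5688 -0.1152] diam 35.5 35.2
tapeedge [ 0.6129 -0.0658] diam 4.8 1.6
```

```bash
python3 -m jog '[{"grip":0.25,"x":-2.3,"y":0,"z":20,"rx":0,"ry":0,"rz":0},{"grip":0.25,"x":0,"y":0,"z":22,"rx":0,"ry":0,"rz":0},{"grip":0.25,"x":0,"y":0,"z":16,"rx":0,"ry":0,"rz":0},{"grip":0.25,"x":0,"y":0,"z":0,"rx":0,"ry":0,"rz":0},{"grip":0.7,"x":0,"y":0,"z":0,"rx":0,"ry":0,"rz":0},{"grip":0.7,"x":0,"y":0,"z":0,"rx":0,"ry":0,"rz":0},{"grip":0.7,"x":0,"y":0,"z":0,"rx":0,"ry":0,"rz":0},{"grip":0.7,"x":0,"y":0,"z":0,"rx":0,"ry":0,"rz":0}]' 60; python3 -m jog '[{"grip":0.7,"x":0,"y":0,"z":0,"rx":0,"ry":0,"rz":0},{"grip":0.7,"x":0,"y":0,"z":0,"rx":0,"ry":0,"rz":0}]'
```

```text
time: 12.38
eef_pos: [0.5715, -0.1163, 0.1926]
tcp_rot: [0.708, 0.706, 0.001, 0.002]
contact_force: [-0.8, 1.3, 6.1]
opening: 0.442
time: 12.55
eef_pos: [0.5715, -0.1164, 0.1926]
tcp_rot: [0.708, 0.706, 0.001, 0.002]
contact_force: [0.0, 0.5, 6.6]
opening: 0.445
```

```bash
python3 -m jog '[{"grip":0.7,"x":0,"y":0,"z":-30,"rx":0,"ry":0,"rz":0},{"grip":0.7,"x":0,"y":0,"z":-40,"rx":0,"ry":0,"rz":0},{"grip":0.7,"x":15,"y":-6,"z":-30,"rx":0,"ry":0,"rz":0},{"grip":0.7,"x":35,"y":-13,"z":0,"rx":0,"ry":0,"rz":0},{"grip":0.7,"x":35,"y":-13,"z":0,"rx":0,"ry":0,"rz":0},{"grip":0.7,"x":35,"y":-13,"z":0,"rx":0,"ry":0,"rz":0},{"grip":0.7,"x":15,"y":-6.5,"z":0,"rx":0,"ry":0,"rz":0},{"grip":0.7,"x":0,"y":0,"z":0,"rx":0,"ry":0,"rz":0}]';python3 -m jog '[{"grip":0.7,"x":0,"y":0,"z":0,"rx":0,"ry":0,"rz":0},{"grip":0.7,"x":0,"y":0,"z":0,"rx":0,"ry":0,"rz":0}]';  python3 -c "
from h import *
c=snap('wrist','w13.png');s=get_state();print(s['eef_pos'],s['tcp_rot'],s['opening'])
cv2.imwrite('pics/w13a.png',cv2.resize(c['frame'][190:430,190:460],None,fx=2.5,fy=2.5,interpolation=2)[:,:,::-1])"
```

```text
time: 13.22
eef_pos: [0.5169, 0.0221, 0.289]
tcp_rot: [0.707, 0.708, -0.001, -0.001]
contact_force: [0.3, -0.2, -2.4]
opening: 0.445
time: 13.38
eef_pos: [0.5193, 0.0187, 0.29]
tcp_rot: [0.708, 0.706, 0.0, 0.0]
contact_force: [0.3, -0.0, -3.1]
opening: 0.442
[0.51947155 0.01827642 0.28999268] [7.08348863e-01 7.05862387e-01 6.21480767e-05 4.18255856e-04] 0.4435645393531631
```

View pics/w13a.png

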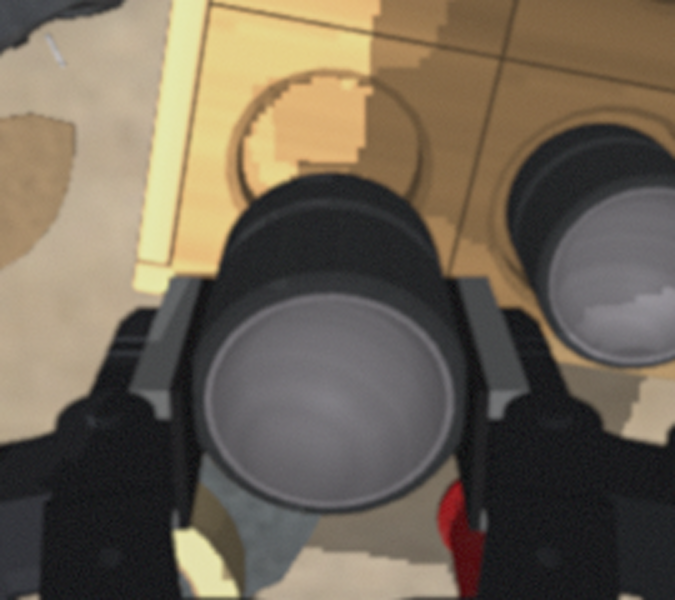

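```bash
python3 - <<'E'
from p import *
pts('w13.png',190,190,2.5,[('w40',227,433,68,260,.038),('die',204,455,291,508,.1455)])
E
```

```text
w40 [0.5177 0.0185] diam 51.2 50.5
die [0.5157 0.0184] diam 35.1 35.4
```

```bash
python3 -m jog '[{"grip":0.7,"x":0,"y":1.5,"z":15,"rx":0,"ry":0,"rz":0},{"grip":0.7,"x":0,"y":0,"z":20,"rx":0,"ry":0,"rz":0},{"grip":0.7,"x":0,"y":0,"z":15,"rx":0,"ry":0,"rz":0},{"grip":0.7,"x":0,"y":0,"z":5,"rx":0,"ry":0,"rz":0},{"grip":0.7,"x":0,"y":0,"z":4,"rx":0,"ry":0,"rz":0},{"grip":0.7,"x":0,"y":0,"z":4,"rx":0,"ry":0,"rz":0},{"grip":0.7,"x":0,"y":0,"z":3,"rx":0,"ry":0,"rz":0},{"grip":0.7,"x":0,"y":0,"z":0,"rx":0,"ry":0,"rz":0}]'
python3 -c "
from h import *
c=snap('wrist','w14.png');s=get_state();print(s['eef_pos'],s['tcp_rot'],s['opening'])
cv2.imwrite('pics/w14a.png',cv2.resize(c['frame'][190:430,190:460],None,fx=2.5,fy=2.5,interpolation=2)[:,:,::-1])"
```

```text
time: 14.1
eef_pos: [0.5208, 0.0189, 0.2239]
tcp_rot: [0.708, 0.706, 0.0, 0.0]
contact_force: [-0.8, 0.1, -3.1]
opening: 0.446
[0.52083917 0.01894909 0.22421715] [7.08096000e-01 7.06116074e-01 2.04880655e-04 3.22099390e-04] 0.44445944846974267
```

View pics/w14a.png

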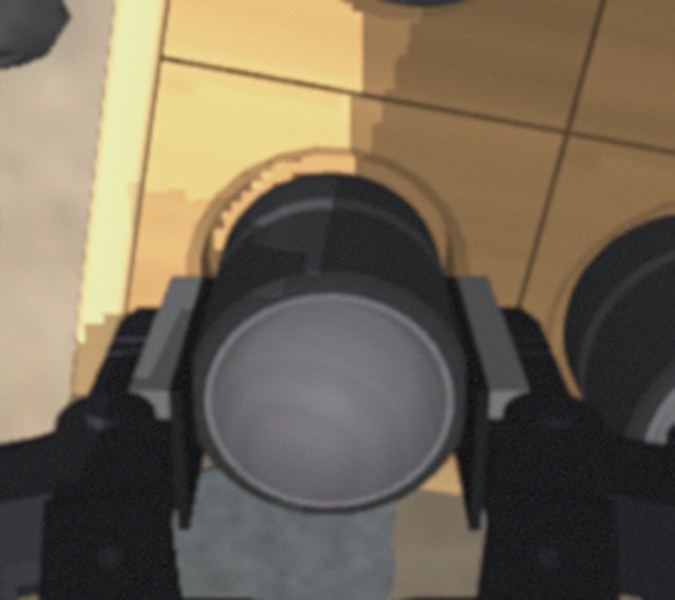

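The 40 is centred in its well opening, and the right finger clears the 48 by about 1 cm. I'll lower the last 9 mm and release with a small opening.

```bash
python3 -m jog '[{"grip":0.7,"x":0,"y":0,"z":3,"rx":0,"ry":0,"rz":0},{"grip":0.7,"x":0,"y":0,"z":3,"rx":0,"ry":0,"rz":0},{"grip":0.7,"x":0,"y":0,"z":2,"rx":0,"ry":0,"rz":0},{"grip":0.7,"x":0,"y":0,"z":0,"rx":0,"ry":0,"rz":0},{"grip":0.7,"x":0,"y":0,"z":1,"rx":0,"ry":0,"rz":0},{"grip":0.7,"x":0,"y":0,"z":0,"rx":0,"ry":0,"rz":0}]'
```

```text
time: 14.65
eef_pos: [0.5208, 0.0191, 0.2156]
tcp_rot: [0.708, 0.706, -0.0, -0.0]
contact_force: [-3.1, 0.9, 3.8]
opening: 0.445
```

Contact with the floor: the force went from -3 to +4 N. Releasing.

```bash
python3 -m jog '[{"grip":0.48,"x":0,"y":0,"z":0,"rx":0,"ry":0,"rz":0},{"grip":0.46,"x":0,"y":0,"z":0,"rx":0,"ry":0,"rz":0},{"grip":0.46,"x":0,"y":0,"z":0,"rx":0,"ry":0,"rz":0},{"grip":0.46,"x":0,"y":0,"z":-10,"rx":0,"ry":0,"rz":0},{"grip":0.46,"x":0,"y":0,"z":-30,"rx":0,"ry":0,"rz":0},{"grip":0.46,"x":0,"y":0,"z":-40,"rx":0,"ry":0,"rz":0},{"grip":0.46,"x":0,"y":0,"z":-20,"rx":0,"ry":0,"rz":0},{"grip":0.46,"x":0,"y":0,"z":0,"rx":0,"ry":0,"rz":0}]'
python3 -c "
from h import *
c=snap('wrist','w15.png');s=get_state();print(s['eef_pos'],s['opening'])"
```

```text
time: 15.32
eef_pos: [0.5225, 0.0189, 0.3219]
tcp_rot: [0.708, 0.706, 0.004, 0.005]
contact_force: [0.7, 0.1, 0.1]
opening: 0.54
[0.52166145 0.01896638 0.31903521] 0.5410596343228283
```

View pics/w15.png

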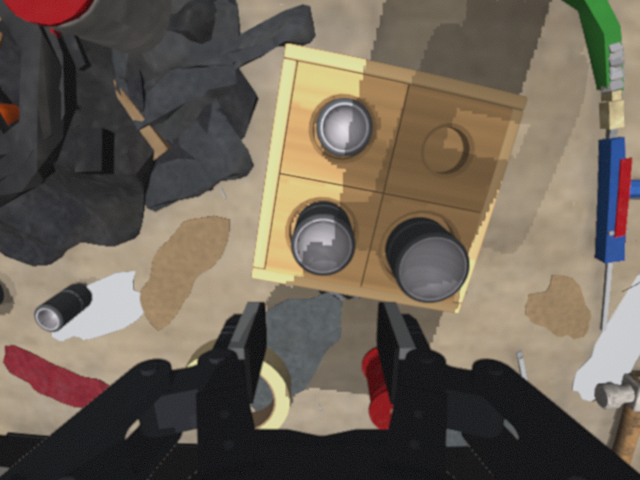

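The 40 is seated at (323,240), and three dies are in. Now the 24.

```bash
python3 -m jog '[{"grip":0.46,"x":-33,"y":11,"z":0,"rx":0,"ry":0,"rz":0},{"grip":0.46,"x":-36,"y":11,"z":0,"rx":0,"ry":0,"rz":0},{"grip":0.46,"x":-36,"y":11,"z":0,"rx":0,"ry":0,"rz":0},{"grip":0.46,"x":-36,"y":11,"z":10,"rx":0,"ry":0,"rz":0},{"grip":0.46,"x":-36,"y":11,"z":15,"rx":0,"ry":0,"rz":0},{"grip":0.46,"x":-33,"y":9,"z":20,"rx":0,"ry":0,"rz":0},{"grip":0.46,"x":0,"y":0,"z":20,"rx":0,"ry":0,"rz":0},{"grip":0.46,"x":0,"y":0,"z":0,"rx":0,"ry":0,"rz":0}]'
python3 -m jog '[{"grip":0.46,"x":0,"y":0,"z":0,"rx":0,"ry":0,"rz":0}]'
python3 -c "
from h import *
c=snap('wrist','w16.png');s=get_state();print(s['eef_pos'],s['opening'])
cv2.imwrite('pics/w16a.png',cv2.resize(c['frame'][190:430,190:460],None,fx=2.5,fy=2.5,interpolation=2)[:,:,::-1])"
```

```text
time: 16.03
eef_pos: [0.582, -0.1921, 0.2436]
tcp_rot: [0.709, 0.705, -0.002, -0.005]
contact_force: [-1.2, 0.8, -1.0]
opening: 0.54
time: 16.12
eef_pos: [0.5829, -0.1907, 0.247]
tcp_rot: [0.708, 0.706, -0.001, -0.003]
contact_force: [-0.8, 0.7, -0.1]
opening: 0.541
[ 0.58350096 -0.19039652  0.24880137] 0.5470271543293455
```

View pics/w16a.png

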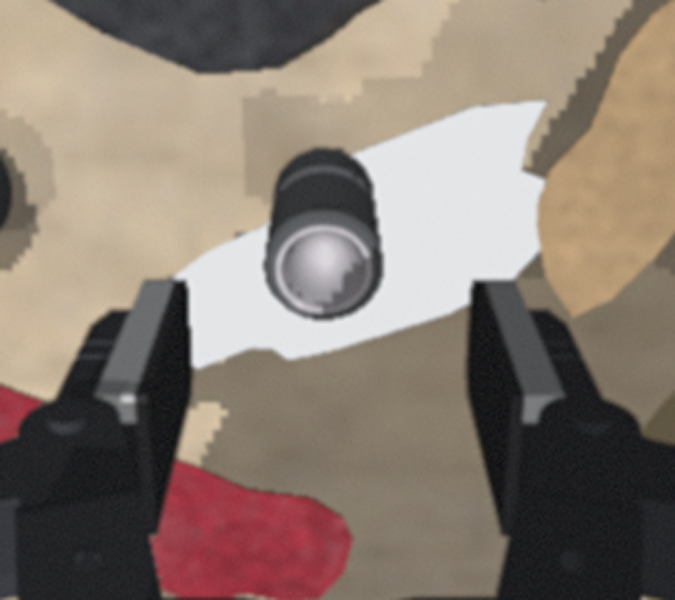

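```bash
python3 - <<'E'
from p import *
pts('w16.png',190,190,2.5,[('d24',272,376,222,314,.048)])
print(get_state()['eef_pos'])
E
```

```text
d24 [ 0.5834 -0.1913] diam 20.4 19.8
[ 0.58350096 -0.19039652  0.24880137]
```

```bash
python3 -m jog '[{"grip":0.46,"x":-1,"y":0.5,"z":20,"rx":0,"ry":0,"rz":0},{"grip":0.46,"x":0,"y":0,"z":22,"rx":0,"ry":0,"rz":0},{"grip":0.46,"x":0,"y":0,"z":16,"rx":0,"ry":0,"rz":0},{"grip":0.46,"x":0,"y":0,"z":0,"rx":0,"ry":0,"rz":0},{"grip":0.85,"x":0,"y":0,"z":0,"rx":0,"ry":0,"rz":0},{"grip":0.85,"x":0,"y":0,"z":0,"rx":0,"ry":0,"rz":0},{"grip":0.85,"x":0,"y":0,"z":0,"rx":0,"ry":0,"rz":0},{"grip":0.85,"x":0,"y":0,"z":0,"rx":0,"ry":0,"rz":0}]' 50; python3 -m jog '[{"grip":0.85,"x":0,"y":0,"z":0,"rx":0,"ry":0,"rz":0},{"grip":0.85,"x":0,"y":0,"z":0,"rx":0,"ry":0,"rz":0}]'
```

```text
time: 16.83
eef_pos: [0.5853, -0.1921, 0.194]
tcp_rot: [0.708, 0.706, 0.001, 0.002]
contact_force: [-0.4, -0.1, 3.8]
opening: 0.255
time: 17.0
eef_pos: [0.5854, -0.1922, 0.194]
tcp_rot: [0.708, 0.706, 0.001, 0.001]
contact_force: [0.0, 1.9, 5.9]
opening: 0.255
```

```bash
python3 -m jog '[{"grip":0.85,"x":0,"y":0,"z":-30,"rx":0,"ry":0,"rz":0},{"grip":0.85,"x":0,"y":0,"z":-40,"rx":0,"ry":0,"rz":0},{"grip":0.85,"x":20,"y":-8,"z":-30,"rx":0,"ry":0,"rz":0},{"grip":0.85,"x":35,"y":-14,"z":-5,"rx":0,"ry":0,"rz":0},{"grip":0.85,"x":36,"y":-15,"z":0,"rx":0,"ry":0,"rz":0},{"grip":0.85,"x":36,"y":-15,"z":0,"rx":0,"ry":0,"rz":0},{"grip":0.85,"x":36,"y":-15,"z":0,"rx":0,"ry":0,"rz":0},{"grip":0.85,"x":36,"y":-15,"z":0,"rx":0,"ry":0,"rz":0}]';python3 -m jog '[{"grip":0.85,"x":36,"y":-15,"z":0,"rx":0,"ry":0,"rz":0},{"grip":0.85,"x":36,"y":-15,"z":0,"rx":0,"ry":0,"rz":0},{"grip":0.85,"x":22,"y":-9.5,"z":0,"rx":0,"ry":0,"rz":0},{"grip":0.85,"x":0,"y":0,"z":0,"rx":0,"ry":0,"rz":0},{"grip":0.85,"x":0,"y":0,"z":0,"rx":0,"ry":0,"rz":0},{"grip":0.85,"x":0,"y":0,"z":0,"rx":0,"ry":0,"rz":0}]';  python3 -c "
from h import *
c=snap('wrist','w17.png');s=get_state();print(s['eef_pos'],s['tcp_rot'],s['opening'])
cv2.imwrite('pics/w17a.png',cv2.resize(c['frame'][190:430,190:460],None,fx=2.5,fy=2.5,interpolation=2)[:,:,::-1])"
```

```text
time: 17.67
eef_pos: [0.5018, 0.0084, 0.2969]
tcp_rot: [0.708, 0.706, 0.0, 0.0]
contact_force: [-0.1, 1.6, -0.8]
opening: 0.26
time: 18.17
eef_pos: [0.4639, 0.1011, 0.297]
tcp_rot: [0.708, 0.706, 0.0, 0.0]
contact_force: [0.1, 0.3, -1.0]
opening: 0.249
[0.46413804 0.10066783 0.29698212] [7.08281418e-01 7.05930090e-01 9.03949458e-05 3.64301437e-04] 0.2541967640450572
```

View pics/w17a.png

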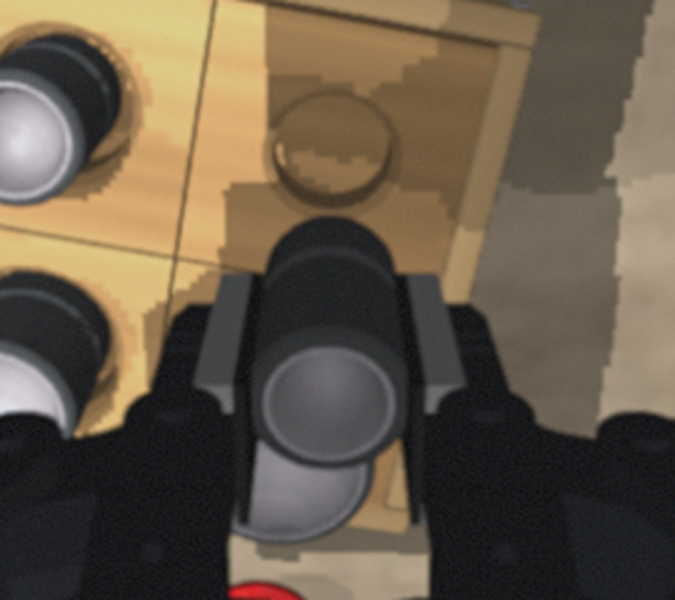

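```bash
python3 - <<'E'
from p import *
pts('w17.png',190,190,2.5,[('w24',265,400,85,211,.038),('die',262,396,345,463,.151)])
E
```

```text
w24 [0.4605 0.1015] diam 34.4 33.8
die [0.4621 0.1007] diam 19.0 19.5
```

```bash
python3 -m jog '[{"grip":0.85,"x":0.8,"y":-0.8,"z":20,"rx":0,"ry":0,"rz":0},{"grip":0.85,"x":0,"y":0,"z":22,"rx":0,"ry":0,"rz":0},{"grip":0.85,"x":0,"y":0,"z":14,"rx":0,"ry":0,"rz":0},{"grip":0.85,"x":0,"y":0,"z":5,"rx":0,"ry":0,"rz":0},{"grip":0.85,"x":0,"y":0,"z":4,"rx":0,"ry":0,"rz":0},{"grip":0.85,"x":0,"y":0,"z":4,"rx":0,"ry":0,"rz":0},{"grip":0.85,"x":0,"y":0,"z":3,"rx":0,"ry":0,"rz":0},{"grip":0.85,"x":0,"y":0,"z":0,"rx":0,"ry":0,"rz":0}]'
python3 -c "
from h import *
c=snap('wrist','w18.png');s=get_state();print(s['eef_pos'],s['tcp_rot'],s['opening'])
cv2.imwrite('pics/w18a.png',cv2.resize(c['frame'][190:430,190:460],None,fx=2.5,fy=2.5,interpolation=2)[:,:,::-1])"
```

```text
time: 18.88
eef_pos: [0.4633, 0.1018, 0.225]
tcp_rot: [0.708, 0.706, 0.0, 0.0]
contact_force: [-0.2, -0.6, -1.6]
opening: 0.258
[0.46328894 0.10191735 0.22520545] [7.08129432e-01 7.06082547e-01 2.60243080e-04 2.76253310e-04] 0.25819641675383287
```

View pics/w18a.png

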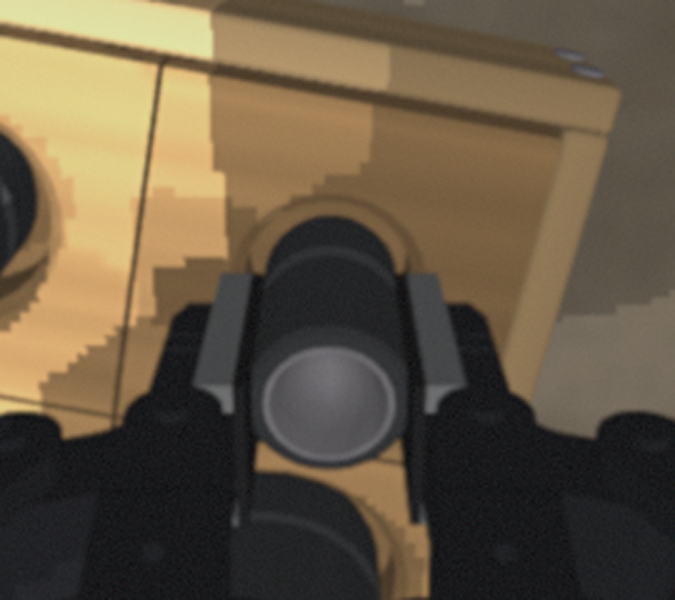

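The 24 is centred in its well, whose rim spans crop x 240–422. I'll lower the remaining 8 mm.

```bash
python3 -m jog '[{"grip":0.85,"x":0,"y":0,"z":3,"rx":0,"ry":0,"rz":0},{"grip":0.85,"x":0,"y":0,"z":3,"rx":0,"ry":0,"rz":0},{"grip":0.85,"x":0,"y":0,"z":2,"rx":0,"ry":0,"rz":0},{"grip":0.85,"x":0,"y":0,"z":0,"rx":0,"ry":0,"rz":0},{"grip":0.85,"x":0,"y":0,"z":0.5,"rx":0,"ry":0,"rz":0},{"grip":0.85,"x":0,"y":0,"z":0,"rx":0,"ry":0,"rz":0}]'
```

```text
time: 19.43
eef_pos: [0.4633, 0.1021, 0.2169]
tcp_rot: [0.708, 0.706, 0.0, 0.0]
contact_force: [-1.3, 0.5, 4.1]
opening: 0.255
```

It is on the floor of the well (+4 N). Release and retreat.

```bash
python3 -m jog '[{"grip":0.65,"x":0,"y":0,"z":0,"rx":0,"ry":0,"rz":0},{"grip":0.6,"x":0,"y":0,"z":0,"rx":0,"ry":0,"rz":0},{"grip":0.55,"x":0,"y":0,"z":0,"rx":0,"ry":0,"rz":0},{"grip":0.55,"x":0,"y":0,"z":-10,"rx":0,"ry":0,"rz":0},{"grip":0.55,"x":0,"y":0,"z":-30,"rx":0,"ry":0,"rz":0},{"grip":0.55,"x":0,"y":0,"z":-40,"rx":0,"ry":0,"rz":0},{"grip":0.55,"x":0,"y":0,"z":-40,"rx":0,"ry":0,"rz":0},{"grip":0.55,"x":0,"y":20,"z":-20,"rx":0,"ry":0,"rz":0}]'; python3 -m jog '[{"grip":0.5,"x":0,"y":30,"z":0,"rx":0,"ry":0,"rz":0},{"grip":0.5,"x":0,"y":30,"z":0,"rx":0,"ry":0,"rz":0},{"grip":0.5,"x":0,"y":0,"z":0,"rx":0,"ry":0,"rz":0},{"grip":0.5,"x":0,"y":0,"z":0,"rx":0,"ry":0,"rz":0}]'
python3 -c "
from h import *
c=snap('wrist','w19.png');t=snap('scene','s19.png')
cv2.imwrite('pics/s19a.png',cv2.resize(t['frame'][195:330,270:500],(800,470),interpolation=2)[:,:,::-1])"
```

```text
time: 20.1
eef_pos: [0.4821, 0.1024, 0.3619]
tcp_rot: [0.708, 0.706, 0.002, 0.002]
contact_force: [1.1, -0.4, -0.3]
opening: 0.453
time: 20.43
eef_pos: [0.5436, 0.1017, 0.3564]
tcp_rot: [0.708, 0.706, -0.0, -0.0]
contact_force: [0.4, 0.3, 0.1]
opening: 0.501
```

View pics/w19.png

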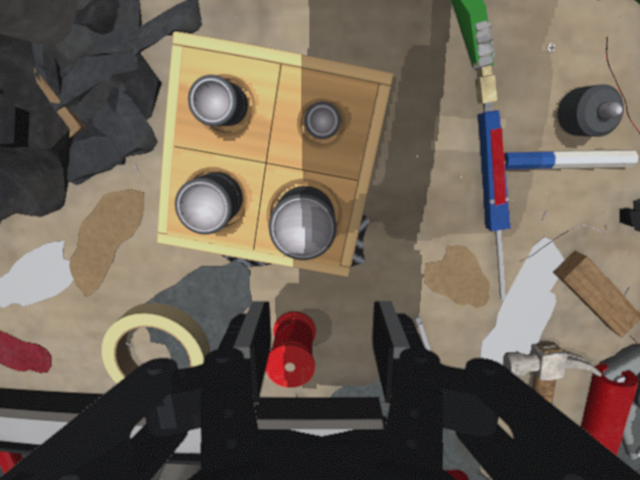

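View pics/s19a.png

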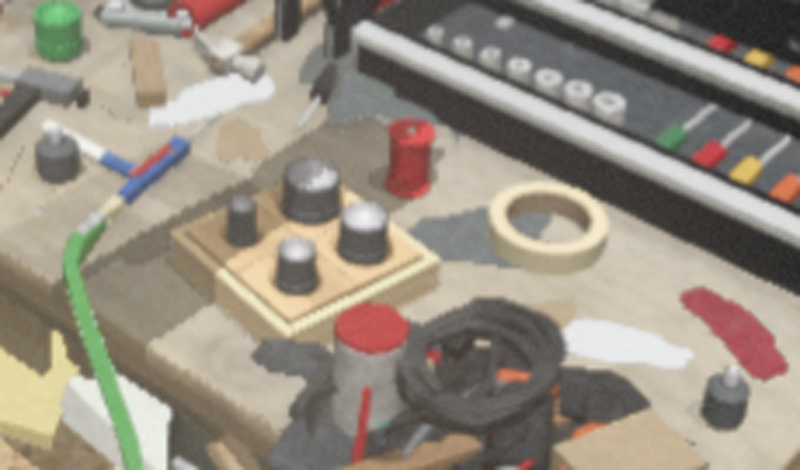

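All four dies stand upright and at equal height in their wells, and both eyelet dies are where they began. Handing in.

```bash
python3 -c "
from plant import *
sign_off()
s=get_state();print(s['time'],s['contact_force'])"
```

```text
the job is handed in; nothing more can be done
the job is handed in; nothing more can be done
```

The four button dies (48, 32, 40 and 24 mm, in that order) are back in the die tray, each upright in the well for its size. The job was handed in at about 20.5 s of robot time, against the 99 s limit. The two eyelet dies were left on the bench.

- **Last pictures:** the final scene view shows all four dies standing straight in their wells with the gripper clear of the tray, and both eyelet dies where they stood. The final wrist view shows the same four dies seated, but only one of the eyelet dies.
- **Seating:** the 40 and 24 mm dies gave about 4 N upward when they reached the well floor. The 48 and 32 mm dies gave no such reading. I judged those two seated from the tool height, about 23 mm above their bench grasp height, and from the pictures.
- **Disagreements:** the top and wrist cameras differed by 2–4 mm, so I set the final positions from the wrist views. My first move calls were refused because every row needs all seven keys, and nothing moved.
- **After hand-in:** the state could not be read once the job was handed in, so I have no reading from the second after it.

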